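# Scrub out the mixing pot with a bottle brush

## Robot

A 6-joint arm with a two-finger parallel gripper is mounted at the origin on the work surface. World frame = base frame: x ahead of the robot, y to its left, z up, the work surface at z = 0. Lengths are in mm, angles in rad, forces in N, time in s.
With the tool pointing down it reaches from about 350 to 775 mm from the base axis. Payload 7.3 kg.
Tool frame: the origin (TCP) lies midway between the tips of the shut fingers; the grasp point (between the pads) lies bot.tcp_to_grasp behind it (bot.tcp_to_grasp is the distance from the TCP to the grasp point, in mm); z points along the fingers, y is the direction in which the jaws open and shut (so a half turn about z gives the same grasp; the last joint's range is limited). The gripper opens to 92 mm and grips with 3 to 60 N. Pads are 19 mm wide; open, the fingers measure 130 mm over their backs; the gripper's body (75 mm by 190 mm) begins 47 mm behind the grasp point.
Start: joints at [-1.424, 0.342, 1.524, -0, 1.275, -0.146], TCP at [151.555, -502.669, 226.741] pointing down, gripper open.
Joint ranges: [-2.53, 2.53], [-0.77, 2.02], [0.04, 2.7], [-1, 4.14], [0.28, 2.66], [-3.11, 3.11]. Speed limits (rad/s): [2.57, 2.57, 3.14, 3.14, 3.14, 3.14].

## Interface

Orientations are given as [roll, pitch, yaw] about the fixed x, y, z axes, in that order (R = Rz(yaw) Ry(pitch) Rx(roll)).
In Python, from plant import bot gives the robot as it stands.
- The arm moves only by the shell command python3 -m inch 'ROWS'. ROWS is JSON, one flat list of numbers, 7 for each row, row after row: the shift along the world's x, y, z in cm, then the turn, a rotation vector about the world's x, y, z in degrees, then the gripper command: -1 is shut, 1 is fully open, values between are in proportion. In form: [tx, ty, tz, ax, ay, az, fingers, tx, ty, tz, ax, ay, az, fingers, ...]. A call has exactly 5 rows; each row is the pose to reach, as a shift and turn from the pose measured when the call began; what a row does not reach only later rows make up. A row lasts 1/10 s, in which the tool goes at most 50 mm and 8.59 degrees, less where a joint would pass 70% of its speed; a pose out of reach is approached as far as the arm can. A call with a gripper value outside its range is refused whole. The fingers move at their own pace and stop on an object; the grip force is fixed at half the most. Time passes only in rows, so rows that repeat a pose let the fingers close, or fill a call up. It gives the time, the measured TCP pose, the force and the opening at its end, in the units of the state.
- bot.get_obs(): the state, without advancing time (a new reading comes with each control period).
- bot.capture(name): name is "scene" or "top" or "wrist"; returns the picture (420x560x3 uint8, red, green, blue); there is no depth.
- bot.calibration(name): a dict with "fx", "fy", "cx", "cy" (pixels), "cam_to_world" (4x4, takes a point from camera to world coordinates). Camera axes: x right, y down, z forward; pixel columns grow to the right and rows downward; lengths in mm; the calibration is good to about 2 mm. A picture is of the moment at which its call begins: read the wrist's pose just before it. calibration takes no time and is no camera call; for the wrist camera it gives the pose at the moment of the call.
- bot.close_job(): hands the job in, once; it reports no verdict.
The state is a dict: "time": time; "joint_positions": joint angles; "dq": joint speeds; "tau": joint torques, N m; "tool_pos": TCP position; "tcp_rot": TCP orientation; "contact_force": force on the tool from outside, world axes, zero at the start; "moment": the same for the moment, N m; "grip_width": finger opening in mm.
Only numpy, scipy, OpenCV 4.12 (cv2) and the standard library are available. Lean on these libraries where they do the work, as an engineer would, in place of code of your own. Each camera call takes 0.05 s, during which the arm holds its last target.

## Task

Take the bottle brush from its rest, stand it bristles down in the white mixing pot and let go, then take it again by the end of its handle so that it can be worked upright. Holding it upright, scrub the blue-streaked side of the pot's inside: press the bristles against that side until the stem just bends, and stroke from the floor up until about half the bristles stand out of the pot and back down to the floor, twice, without shoving or tipping the pot. Then leave the brush standing bristles down in the teal jar, let go, with everything else left where it is.

Things in the scene. Friction and masses are not known exactly. Their poses are not given: they have to be found in the camera images.
- brush: bottle brush, 200 mm long, 90 g, balance point about 100 mm from the butt. Origin: centre of the handle's butt end; +x runs along the brush to the bristle tip. Round wooden handle 21 mm thick from 0 to 92 mm, 16 mm collar to 100, wire stem 8 mm thick to 126, white bristles to 200. Starts propped on the rest, butt's lower edge on the table, axis rising 15 degrees to the bristles
- brush_head: the brush's stem and bristles; origin on the axis 104 mm from the butt, +x to the tip. The bristles form one solid pear: 24 mm thick where they begin, 40 mm at the thickest (18 to 26 mm before the tip), rounded off at the tip. The stem bends springily at this origin, any way sideways: about 4 mm at the thickest part for each newton
- brush_tip (a point): centre of the bristle tip, 200 mm from the butt
- pot: white stoneware mixing pot, loose, 0.9 kg: straight cylinder 102 mm across outside, 90 mm inside, 114 mm tall, floor 8 mm thick. Origin: centre of its underside, z up. +x points level to the blue streak of cured resin, 25 mm wide, that runs down the inside wall from rim to floor and a little over the rim outside. Slides or tips if pushed sideways with more than about 4 N
- jar: teal brush jar, loose, 0.9 kg: plain cylinder 106 mm across outside, 96 mm inside, 120 mm tall, floor 8 mm thick. Origin: centre of its underside, z up. Pot and jar may have changed places
- rest: blue ceramic brush rest, fixed: an upright plate 10 mm thick (its x), 70 mm wide (its y), 47 mm high, on a low foot; the brush stem, 114 mm from the butt, lies in its 14 mm wide notch, whose bottom is 35.5 mm above the table. Origin: under the plate's centre; +x points the way of the brush from butt to bristles
- mould: white silicone mould, a waisted open cup 82 mm across and 75 mm tall; bystander; origin at the centre of its underside
- dish: coral-coloured cast dish, 84 mm across, 26 mm tall; bystander; origin at the centre of its underside
- pigment_blue: small blue pigment bottle with white cap, 42 mm across, 85 mm tall; bystander; origin at the centre of its underside
- pigment_yellow: small yellow pigment bottle with white cap, 42 mm across, 85 mm tall; bystander; origin at the centre of its underside
- tumbler: clear glass tumbler, 72 mm across, 90 mm tall; bystander; origin at the centre of its underside
- block: sanding block, 70 x 45 x 26 mm, cork with a grey face; bystander; origin at the centre of its underside
- spatula: stirring spatula lying flat, 184 mm long, wooden handle (to -x of its origin) and orange blade, 14 mm high; bystander; origin under the joint of handle and blade
Things that resemble listed ones, but are neither listed nor needed, are in the scene too. What is shaped like the brush but green or purple is not meant. Leave any orange or pink look-alike of the pot alone.

How it is judged (in metres and radians):
On the way, in this order (a step that is already met when the one before it is completed fails the run):
1. the brush stands bristles down in the pot, let go (contact force between the fingers and brush below 0.05 N and z of brush_tip in the frame of pot below 0.045 m and horizontal distance between brush_tip and pot below 0.045 m and linear speed of brush below 0.05 m/s), for 0.2 s.
2. at the floor: brush held within 15 degrees of upright, bristles pressed (over 0.4 N) on the streaked side, tip within 22 mm of the pot's floor (z of brush_tip in the frame of pot below 0.03 m and contact force between the fingers and brush above 1 N and x of brush_tip in the frame of pot above 0.014 m and y of brush_tip in the frame of pot between -0.014 and 0.014 m and contact force between brush_head and pot above 0.4 N and angle between the x axis of brush and the z axis of pot, either way round below 0.26 rad), for 0.02 s.
3. first stroke up: brush held within 15 degrees of upright, bristles pressed (over 0.4 N) on the streaked side, tip 47 to 92 mm above the pot's floor (z of brush_tip in the frame of pot between 0.055 and 0.1 m and contact force between the fingers and brush above 1 N and x of brush_tip in the frame of pot above 0.014 m and y of brush_tip in the frame of pot between -0.014 and 0.014 m and contact force between brush_head and pot above 0.4 N and angle between the x axis of brush and the z axis of pot, either way round below 0.26 rad), for 0.02 s.
4. back down: brush held within 15 degrees of upright, bristles pressed (over 0.4 N) on the streaked side, tip within 22 mm of the pot's floor (all of step 2), for 0.02 s.
5. second stroke up: brush held within 15 degrees of upright, bristles pressed (over 0.4 N) on the streaked side, tip 47 to 92 mm above the pot's floor (all of step 3), for 0.02 s.
6. down again: brush held within 15 degrees of upright, bristles pressed (over 0.4 N) on the streaked side, tip within 22 mm of the pot's floor (all of step 4), for 0.02 s.
At the end, for the whole second after the job is handed in: The brush stands let go and still in the teal jar, its bristle tip inside the jar and within 37 mm of its floor; pot and jar stand upright within 50 mm of where they were, and each bystander lies within 40 mm of where it was (contact force between the fingers and brush below 0.05 N and z of brush_tip in the frame of jar below 0.045 m and horizontal distance between brush_tip and jar below 0.048 m and angle between each of jar, pot's own z axis and vertical below 0.1 rad and linear speed of brush below 0.03 m/s and distance of each of pot, jar from where it was at the start of the episode below 0.05 m and distance of each of mould, dish, pigment_blue, pigment_yellow, tumbler, block, spatula from where it was at the start of the episode below 0.04 m); the robot touches nothing.
It fails at once if the pot is tipped by more than 20 degrees or shoved more than 50 mm (angle between pot's own z axis and vertical above 0.35 rad or distance of pot from where it was at the start of the episode above 0.05 m).
It fails at once if the jar is tipped by more than 20 degrees or shoved more than 50 mm (angle between jar's own z axis and vertical above 0.35 rad or distance of jar from where it was at the start of the episode above 0.05 m).
It fails at once if a bystander is moved more than 40 mm (distance of any of mould, dish, pigment_blue, pigment_yellow, tumbler, block, spatula from where it was at the start of the episode above 0.04 m).
It also fails if it takes over 72 s, if anything falls off the work surface, if the arm or the gripper's body presses on something with over 40 N, if the wrist force passes 120 N, or if a joint passes its speed limit or range.

## Working session

There is one attempt and no reset: what is moved stays moved. The work goes in short steps, Python scripts to look and compute and a shell command to move; the robot and the scene stay as the last step left them, time stands still between calls to the robot, and variables do not carry over. Pictures are saved under pics/ and viewed, and the job is handed in when it is done.

```bash
ls; mkdir -p pics; python3 - <<'E'
from plant import bot
import cv2
print(bot.get_obs(), bot.tcp_to_grasp)
for n in ["scene","top","wrist"]:
    c=bot.calibration(n); print(n,c)
    cv2.imwrite(f"pics/{n}0.png",bot.capture(n)[:,:,::-1])
E
```

```text
pics
{'time': 0.0, 'joint_positions': array([-1.42403179e+00,  3.42725215e-01,  1.52499627e+00, -6.58356603e-06,
        1.27539922e+00, -1.45978384e-01]), 'dq': array([-6.74700732e-04, -7.23728260e-04, -7.65356153e-07, -6.32892920e-04,
       -1.02298642e-03,  3.72107271e-04]), 'tau': array([ 3.30888261e-04, -4.31238985e+01, -2.44222730e+01,  7.16609904e-02,
        5.56980050e-02, -1.21468361e-04]), 'tool_pos': array([ 151.4756182 , -502.25698532,  226.05091244]), 'tcp_rot': array([-3.14007994e+00, -2.16042374e-04,  2.92744677e-01]), 'contact_force': array([-1.1379218 ,  0.58484048,  0.20346522]), 'moment': array([ 0.02682267, -0.04307191, -0.0045792 ]), 'grip_width': 91.67761969020943} 18.8
scene {'fx': 431.25478701694203, 'fy': 431.25478701694203, 'cx': 285.20193287948996, 'cy': 202.64937121551847, 'cam_to_world': array([[-5.35061874e-01,  6.59823714e-01, -5.27580759e-01,
         1.10606571e+03],
       [ 8.44805686e-01,  4.15319547e-01, -3.37361863e-01,
         3.66856309e+02],
       [-3.48475548e-03, -6.26212696e-01, -7.79644480e-01,
         9.68087665e+02],
       [ 0.0000
[... 303 characters left out ...]
  1.66017145e-02, -1.22440536e-02,
        -2.35432712e+01],
       [ 8.88635012e-03, -1.89037161e-01, -9.81929725e-01,
         1.58833377e+03],
       [ 0.00000000e+00,  0.00000000e+00,  0.00000000e+00,
         1.00000000e+00]])}
wrist {'fx': 366.40801083053884, 'fy': 366.40801083053884, 'cx': 272.3628436518754, 'cy': 206.56864017686627, 'cam_to_world': array([[ 2.88321765e-01, -9.12132044e-01, -2.91351497e-01,
         2.30643568e+02],
       [-9.57530828e-01, -2.75379945e-01, -8.54435508e-02,
        -4.78522279e+02],
       [-2.29655840e-03,  3.03613275e-01, -9.52792582e-01,
         3.84474593e+02],
       [ 0.00000000e+00,  0.00000000e+00,  0.00000000e+00,
         1.00000000e+00]])}
```

View pics/scene0.png

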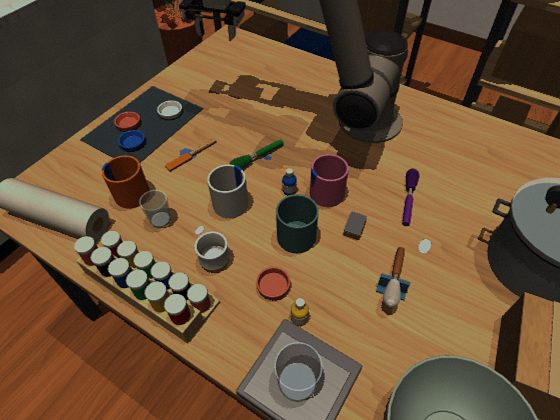

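View pics/top0.png

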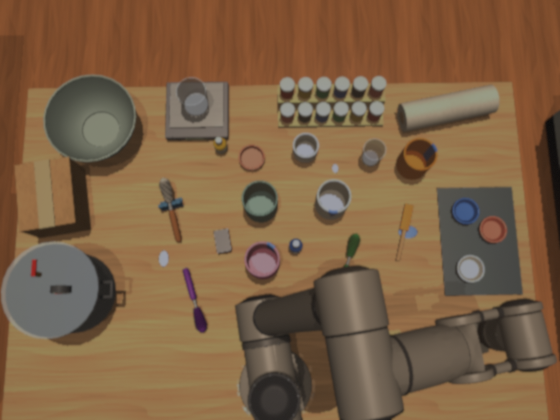

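View pics/wrist0.png

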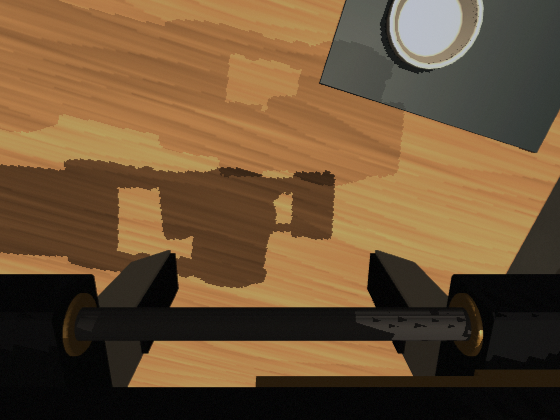

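```bash
python3 - <<'E'
import cv2
a=cv2.imread("pics/top0.png"); s=cv2.imread("pics/scene0.png")
cv2.imwrite("pics/c1.png",cv2.resize(a[165:260,140:260],None,fx=6,fy=6,interpolation=cv2.INTER_CUBIC))
cv2.imwrite("pics/c2.png",cv2.resize(a[165:285,235:365],None,fx=5,fy=5,interpolation=cv2.INTER_CUBIC))
cv2.imwrite("pics/c3.png",cv2.resize(s[240:320,350:440],None,fx=7,fy=7,interpolation=cv2.INTER_CUBIC))
cv2.imwrite("pics/c4.png",cv2.resize(s[150:260,195:330],None,fx=5,fy=5,interpolation=cv2.INTER_CUBIC))
E
```

```text
(no output)
```

View pics/c1.png

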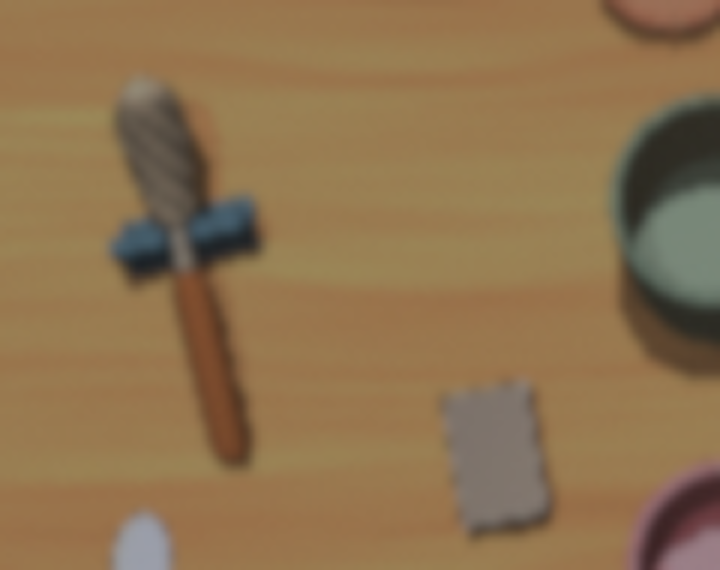

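View pics/c2.png

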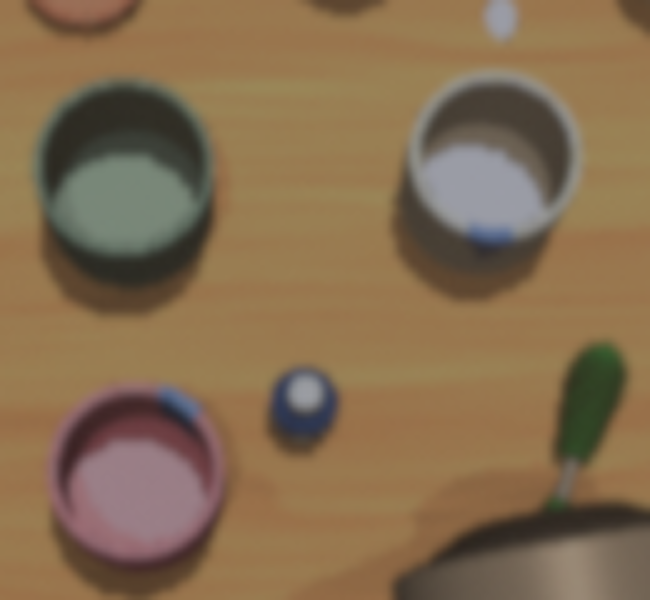

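View pics/c3.png

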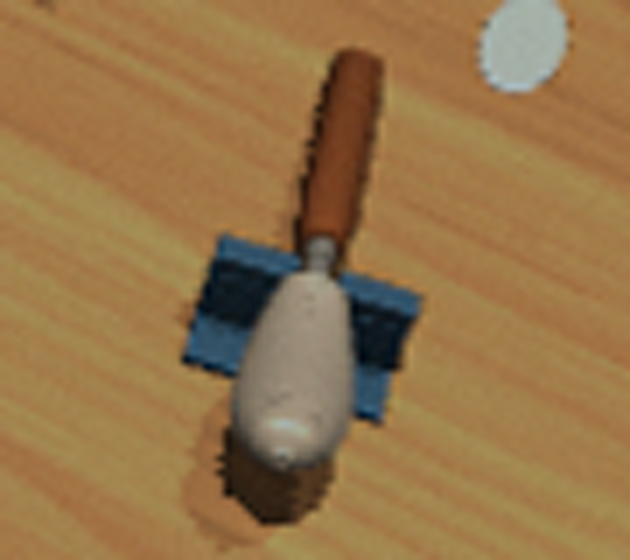

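View pics/c4.png

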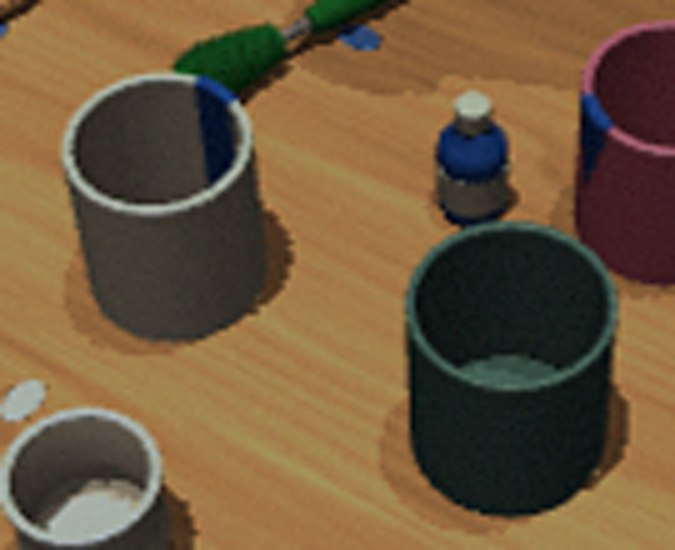

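```bash
cat > h.py <<'E'
import numpy as np
from plant import bot
from scipy.spatial.transform import Rotation as R
def pix(cam,u,v,z,c=None):
    c=c or bot.calibration(cam); T=c["cam_to_world"]
    d=T[:3,:3]@np.array([(u-c["cx"])/c["fx"],(v-c["cy"])/c["fy"],1]); o=T[:3,3]
    return (o+d*(z-o[2])/d[2]).round(1)
def proj(cam,p,c=None):
    c=c or bot.calibration(cam); T=c["cam_to_world"]
    q=T[:3,:3].T@(np.array(p,float)-T[:3,3]); return (q[0]/q[2]*c["fx"]+c["cx"],q[1]/q[2]*c["fy"]+c["cy"])
E
python3 - <<'E'
from h import *
c2=lambda u,v:(235+u/5,165+v/5); c1=lambda u,v:(140+u/6,165+v/6)
c4=lambda u,v:(195+u/5,150+v/5); c3=lambda u,v:(350+u/7,240+v/7)
print("pot top",pix("top",*c2(495,157),114),"edges",pix("top",*c2(408,157),114),pix("top",*c2(582,157),114),pix("top",*c2(495,70),114),pix("top",*c2(495,243),114))
print("pot scene",pix("scene",*c4(158,143),114), [pix("scene",*c4(*p),114) for p in((64,150),(254,138))])
print("streak",pix("top",*c2(490,235),114),"sc",pix("scene",*c4(218,88),114))
print("jar",pix("top",*c2(125,166),120),pix("scene",*c4(511,306),120))
s=np.radians(15)
H=lambda d:10.1+d*np.sin(s)
for n,d,a,b in(("butt",0,(235,458),(357,55)),("tip",200,(142,82),(285,460)),("coll",92,(189,272),(323,240)),):
    z=H(d); print(n,pix("top",*c1(*a),z),pix("scene",*c3(*b),z))
E
```

```text
pot top [ 539.7 -182.4  114. ] edges [ 540.5 -131.3  114. ] [ 538.8 -233.6  114. ] [ 592.5 -184.3  114. ] [ 488.1 -180.6  114. ]
pot scene [ 541.8 -178.6  114. ] [array([ 572.4, -217.9,  114. ]), array([ 511.7, -137.4,  114. ])]
streak [ 493.  -177.8  114. ] sc [ 492.3 -175.4  114. ]
jar [536.4  34.6 120. ] [539.3  39.7 120. ]
butt [429.9 289.3  10.1] [424.5 291.   10.1]
tip [616.1 330.2  61.9] [618.1 336.3  61.9]
coll [522.9 310.   33.9] [519.3 312.9  33.9]
```

```bash
python3 -m inch '[3,3.9,0.6,0,0,-0.8,1, 6,7.8,1.2,0,0,-1.6,1, 9,11.7,1.8,0,0,-2.4,1, 12,15.6,2.4,0,0,-3.2,1, 15,19.5,3,0,0,-4,1]'; python3 -c "
from h import *
print(bot.get_obs())"
```

```text
time: 0.65
tool_pos: [302.2, -305.6, 256.3]
tcp_rot: [-3.14, -0.0, 0.222]
contact_force: [1.6, -0.4, -0.7]
grip_width: 91.4
{'time': 0.65, 'joint_positions': array([-9.70196118e-01,  1.41330061e-01,  1.70957627e+00,  7.10251689e-04,
        1.29177540e+00,  3.78548607e-01]), 'dq': array([ 1.07889986, -0.22088405,  0.09429981,  0.00514361,  0.11404831,
        1.20577922]), 'tau': array([ -6.42636448, -32.75925636, -23.70647371,  -0.08825622,
         0.13901975,  -1.6863085 ]), 'tool_pos': array([ 302.20939697, -305.59723671,  256.33980676]), 'tcp_rot': array([-3.14032836e+00, -2.31728003e-04,  2.21855470e-01]), 'contact_force': array([ 1.56548574, -0.40724041, -0.71711415]), 'moment': array([-0.02262778, -0.02002247, -0.00017573]), 'grip_width': 91.40228547267701}
```

```bash
python3 -m inch '[2.5,4.3,0,0,0,0,1, 5,8.6,0,0,0,0,1, 7.5,12.9,0,0,0,0,1, 10,17.2,0,0,0,0,1, 12,22,0,0,0,0,1]'; python3 -c "
from h import *
print(bot.get_obs())"
```

```text
time: 1.15
tool_pos: [422.0, -86.3, 256.3]
tcp_rot: [-3.141, -0.001, 0.222]
contact_force: [0.3, -0.3, -0.5]
grip_width: 92.2
{'time': 1.15, 'joint_positions': array([-3.81026449e-01,  1.42448746e-01,  1.70824738e+00,  1.23129646e-03,
        1.29092084e+00,  9.67779438e-01]), 'dq': array([ 1.18682797e+00,  1.31823945e-01, -1.53798782e-01, -6.09106898e-06,
        2.29629370e-02,  1.17789925e+00]), 'tau': array([ -5.52459866, -34.86751914, -23.27004075,   0.10899432,
         0.22689551,  -1.5646854 ]), 'tool_pos': array([421.99231134, -86.3436144 , 256.33367269]), 'tcp_rot': array([-3.14060409e+00, -6.50943836e-04,  2.21649975e-01]), 'contact_force': array([ 0.3298028 , -0.31706817, -0.47978702]), 'moment': array([ 0.02054392, -0.07890051, -0.02063608]), 'grip_width': 92.16550431014427}
```

```bash
python3 -m inch '[0.5,4.9,0,0,0,0,1, 1,9.8,0,0,0,0,1, 1.5,14.7,0,0,0,0,1, 2,19.6,0,0,0,0,1, 2.5,24.5,0,0,0,0,1]'; python3 -m inch '[0,4,-1,1.5,-7,0,1, 0,7.5,-3,3,-14,0,1, 0,10.5,-5,4.5,-21,0,1, 0,12.5,-7,6,-28,0,1, 0,13.5,-9,7.7,-34.1,0,1]'; python3 -c "
from h import *
import cv2
print(bot.get_obs(),bot.calibration('wrist'))
cv2.imwrite('pics/w1.png',bot.capture('wrist')[:,:,::-1])
"
```

```text
time: 1.65
tool_pos: [446.6, 160.7, 256.3]
tcp_rot: [-3.141, -0.001, 0.222]
contact_force: [1.2, 0.5, -0.2]
grip_width: 91.8
time: 2.15
tool_pos: [447.1, 288.7, 173.2]
tcp_rot: [3.127, -0.569, 0.222]
contact_force: [1.7, -1.9, 0.4]
grip_width: 91.9
{'time': 2.15, 'joint_positions': array([ 0.53844293,  0.21192988,  2.04553392, -0.50331758,  0.38627728,
        2.31238639]), 'dq': array([ 0.20003109,  0.17785653,  0.51585347, -2.04038519, -1.00311681,
        2.18848172]), 'tau': array([  1.40990093, -34.66496587, -21.95120931,   2.57957876,
        -1.6668104 ,  -3.00452963]), 'tool_pos': array([447.08921335, 288.71816482, 173.18442899]), 'tcp_rot': array([ 3.12674234, -0.56875674,  0.22195914]), 'contact_force': array([ 1.66961155, -1.85586557,  0.41805817]), 'moment': array([-0.13541047,  0.24243975, -0.11057569]), 'grip_width': 91.94778279580467} {'fx': 366.40801083053884, 'fy': 366.40801083053884, 'cx': 272.3628436518754, 'cy': 206.56864017686627, 'cam_to_world': array([[ 2.11987473e-01, -9.43789184e-01,  2.53620360e-01,
         4.31462645e+02],
       [-9.77204200e-01, -2.07775642e-01,  4.36031442e-02,
         2.87727266e+02],
       [ 1.15439570e-02, -2.57082201e-01, -9.66320588e-01,
         3.51207344e+02],
       [ 0.00000000e+00,  0.00000000e+00,  0.00000000e+00,
         1.00000000e+00]])}
```

View pics/w1.png

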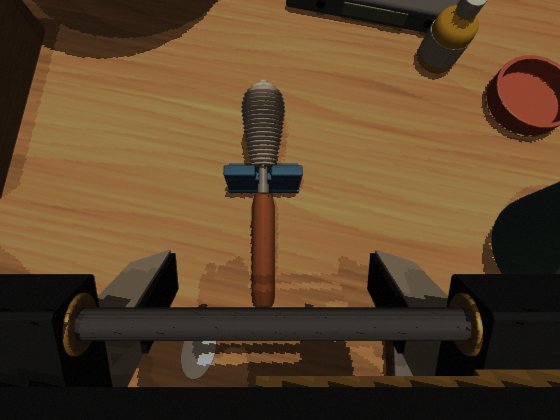

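```bash
cat > kin.py <<'E'
from h import *
from scipy.optimize import least_squares
D=[([-1.42403179e+00,  3.42725215e-01,  1.52499627e+00,0,1.27539922,-.145978384],[ 151.4756182 , -502.25698532,  226.05091244],[-3.14007994e+00, -2.16042374e-04,  2.92744677e-01]),
([-9.70196118e-01,  1.41330061e-01,  1.70957627e+00,  7.10251689e-04,1.29177540e+00,  3.78548607e-01],[ 302.20939697, -305.59723671,  256.33980676],[-3.14032836e+00, -2.31728003e-04,  2.21855470e-01]),
([-3.81026449e-01,  1.42448746e-01,  1.70824738e+00,  1.23129646e-03,1.29092084e+00,  9.67779438e-01],[421.99231134, -86.3436144 , 256.33367269],[-3.14060409e+00, -6.50943836e-04,  2.21649975e-01]),
([ 0.53844293,  0.21192988,  2.04553392, -0.50331758,  0.38627728,2.31238639],[447.08921335, 288.71816482, 173.18442899],[ 3.12674234, -0.56875674,  0.22195914])]
E=lambda s,a:R.from_euler(s,a).as_matrix()
def fk(q,P):
    a1,d1,L2,L3,a3,L6,e,c,s4=P
    F=E('z',q[0])@E('y',q[1]+q[2]); W=F@E('z',s4*q[3])@E('y',q[4])@E('z',q[5]+c)
    p=E('z',q[0])@np.array([a1,e,d1])+E('z',q[0])@E('y',q[1])@[0,0,L2]+F@[a3,0,L3]+W@[0,0,L6]
    return p,W
def fit(D):
  best=None
  for s4 in(1,-1):
    def f(P):
        o=[]
        for q,t,r in D:
            p,W=fk(q,list(P)+[s4]); o+=list(p-t)+list(100*(W-E('xyz',r)).ravel())
        o+=list(.01*(np.array(P[:7])-[0,300,400,400,0,200,0]))
        return o
    for c in(0,1.57,-1.57,3.1):
        x=least_squares(f,[0,300,400,400,0,200,0,c])
        if best is None or x.cost<best[0]: best=(x.cost,list(x.x)+[s4])
  return best
if __name__=="__main__":
    b=fit(D); print(b)
    for q,t,r in D:
        p,W=fk(q,b[1]); print((p-t).round(1), R.from_matrix(W.T@E('xyz',r)).magnitude())
E
python3 kin.py
```

```text
(np.float64(1.9729021967181233), [np.float64(0.103021899162605), np.float64(223.5946044714206), np.float64(505.53236979170606), np.float64(379.64326365792135), np.float64(46.515337101421274), np.float64(318.09334352517817), np.float64(76.39814383037144), np.float64(1.5707958492098624), 1])
[-0.   0.1  0. ] 6.460223443651771e-06
[ 0. -0. -0.] 4.774188996316975e-07
[ 0. -0. -0.] 4.778491974039975e-07
[-0. -0. -0.] 4.8206069481375e-07
```

```bash
cat > ik.py <<'E'
from kin import *
P=fit(D)[1]
lo=np.array([-2.53,-.77,.04,-1,.28,-3.11])+.03; hi=np.array([2.53,2.02,2.7,4.14,2.66,3.11])-.03
def ik(p,W,seed):
    def f(q):
        a,B=fk(q,P); return np.r_[(a-p),200*(R.from_matrix(B.T@W).as_rotvec())]
    x=least_squares(f,np.clip(seed,lo+1e-3,hi-1e-3),bounds=(lo,hi))
    return x.x,np.sqrt(2*x.cost)
def toolW(baz,belev,delta,flip=0):
    # b azimuth/elev deg; tool z = elev-delta in same vertical plane; tool y horizontal
    a=np.radians(baz);h=np.array([np.cos(a),np.sin(a),0]);u=np.array([0,0,1.])
    t=np.radians(belev-delta); z=np.cos(t)*h+np.sin(t)*u
    y=np.cross(h,u) # right-hand
    x=np.cross(y,z)
    if flip:x,y=-x,-y
    return np.c_[x,y,z]
E
cat > plan.py <<'E'
from ik import *
q0=[.54,.21,2.04,-.5,.39,2.31]
s0=[[.54,.4,2.0,.0,.8,1.8],[.54,.4,2.0,3.1,.8,-1.2],[.54,.4,2,1.5,1.2,0],q0,[.54,.4,2,1.5,1.2,2],[.54,.4,2,-.6,1.2,2],[.54,.4,2,2.5,.5,1]]
grasp=np.array([493.5,305,27.])
for delta in(60,75,90,105):
  for fl in(0,1):
    W=toolW(12.7,15,delta,fl); p=grasp+18.8*W[:,2]
    sols=[ik(p,W,s) for s in s0]; sols=[s for s in sols if s[1]<1]
    u=[]
    for s in sols:
        if not any(np.abs(s[0]-t).max()<.05 for t in u): u.append(s[0])
    print("pick",delta,fl,[x.round(2).tolist() for x in u])
    for baz in range(-180,180,20):
        # place: pot centre, lean 30, grasp 65 from butt -> 135 from tip
        W=toolW(baz,-60,delta,fl); a=np.radians(baz); h=np.array([np.cos(a),np.sin(a),0])
        tip=np.array([540.5,-180.5,15])+12*h
        b=.5*h-np.array([0,0,.866]); 
        for lift in(0,):
            p=tip-135*b+18.8*W[:,2]+[0,0,lift]
            out=[]
            for s in s0:
                s=np.array(s); s[0]=-.3
                q,e=ik(p,W,s)
                if e<1 and not any(np.abs(q-t).max()<.05 for t in out): out.append(q)
            if out: print("   ",baz,[x.round(2).tolist() for x in out])
E
python3 plan.py
```

```text
pick 60 0 [[0.53, 0.68, 2.18, 3.59, 0.52, -1.74]]
    -140 [[-0.62, 0.52, 1.72, 0.68, 0.89, 2.96]]
    -120 [[-0.63, 0.57, 1.62, 0.6, 1.09, 2.72]]
    -100 [[-0.61, 0.62, 1.53, 0.49, 1.27, 2.49]]
    -80 [[-0.58, 0.66, 1.44, 0.38, 1.43, 2.26]]
    -60 [[-0.54, 0.7, 1.36, 0.25, 1.55, 2.02]]
    -40 [[-0.49, 0.72, 1.31, 0.1, 1.62, 1.76]]
    -20 [[-0.44, 0.73, 1.29, -0.05, 1.64, 1.49]]
    0 [[-0.39, 0.73, 1.3, -0.19, 1.6, 1.22]]
    20 [[-0.35, 0.7, 1.35, -0.33, 1.51, 0.96]]
    40 [[-0.32, 0.67, 1.42, -0.45, 1.37, 0.72]]
    60 [[-0.3, 0.62, 1.51, -0.55, 1.19, 0.49]]
    80 [[-0.29, 0.57, 1.61, -0.63, 0.99, 0.25]]
    100 [[-0.31, 0.53, 1.7, -0.68, 0.77, -0.02]]
    120 [[-0.35, 0.49, 1.78, -0.66, 0.55, -0.36]]
    140 [[-0.41, 0.46, 1.84, -0.4, 0.37, -0.94]]
    160 [[-0.48, 0.45, 1.86, 0.2, 0.32, -1.88]]
pick 60 1 [[0.53, 0.68, 2.18, 3.59, 0.52, 1.4]]
    -180 [[-0.54, 0.45, 1.84, 0.62, 0.46, 0.52]]
    -160 [[-0.59, 0.48, 1.79, 0.71, 0.67, 0.11]]
    -140 [[-0.62, 0.52, 1.72, 0.68, 0.89, -0.18]]
    -120 [[-0.63, 0.57, 1.62, 0.6, 1.09, -0.42]]
    -100 [[-0.61, 0.62, 1.53, 0.49, 1
[... 3932 characters left out ...]
.0, 0.84, -1.37]]
    -180 [[-0.75, 0.75, 2.26, 2.37, 1.22, -1.48]]
    -160 [[-0.87, 0.77, 2.11, 1.84, 1.23, -1.3]]
    -140 [[-0.9, 0.81, 1.9, 1.44, 1.34, -1.12]]
    -120 [[-0.87, 0.87, 1.66, 1.14, 1.54, -1.0]]
    -100 [[-0.81, 0.96, 1.42, 0.92, 1.78, -0.96]]
    -80 [[-0.72, 1.04, 1.19, 0.73, 2.02, -0.99]]
    -60 [[-0.63, 1.12, 0.99, 0.53, 2.24, -1.11]]
    -40 [[-0.53, 1.18, 0.85, 0.25, 2.41, -1.34]]
    -20 [[-0.43, 1.2, 0.79, -0.12, 2.46, -1.68]]
    0 [[-0.33, 1.18, 0.83, -0.46, 2.37, -2.0]]
    20 [[-0.23, 1.13, 0.96, -0.7, 2.18, -2.19]]
    40 [[-0.15, 1.05, 1.16, -0.89, 1.94, -2.27]]
    140 [[-0.3, 0.75, 2.24, 3.56, 1.18, -1.63]]
    160 [[-0.53, 0.76, 2.31, 2.95, 1.24, -1.56]]
```

```bash
cat >> ik.py <<'E'
def delta(pt,Wt):
    o=bot.get_obs(); Wc=E('xyz',o["tcp_rot"])
    print("shift cm",((np.array(pt)-o["tool_pos"])/10).round(2),"rotvec deg",np.degrees(R.from_matrix(Wt@Wc.T).as_rotvec()).round(1))
    q,e=ik(np.array(pt,float),Wt,o["joint_positions"]); print("q",o["joint_positions"].round(2),"->",q.round(2),e.round(2))
E
python3 - <<'E'
from ik import *
o=bot.get_obs(); print(o["tool_pos"],o["tcp_rot"])
for n,(u,v),z in(("butt",(263,303),10),("coll",(263,195),34),("tip",(263,82),62)): print(n,pix("wrist",u,v,z))
W0=toolW(12.7,15,90,0);Wc=E('xyz',o["tcp_rot"]); print(Wc.round(2)); print(W0.round(2))
for fl in(0,1): delta([487,304,70],toolW(12.7,15,90,fl))
E
```

```text
[446.16890494 286.93635554 170.82356764] [ 3.12362085 -0.56708089  0.21999277]
butt [430.4 290.1  10. ]
coll [521.8 310.   34. ]
tip [616.1 330.4  62. ]
[[ 0.82  0.21  0.53]
 [ 0.18 -0.98  0.1 ]
 [ 0.54  0.02 -0.84]]
[[ 0.94  0.22  0.25]
 [ 0.21 -0.98  0.06]
 [ 0.26  0.   -0.97]]
shift cm [  4.08   1.71 -10.08] rotvec deg [-2.9 17.3  0.5]
q [ 0.54  0.21  2.05 -0.52  0.38  2.33] -> [ 0.46  0.5   1.81 -0.11  0.58  1.89] 0.0
shift cm [  4.08   1.71 -10.08] rotvec deg [  71.    14.3 -164.5]
q [ 0.54  0.21  2.05 -0.52  0.38  2.33] -> [0.23 0.49 2.14 1.64 0.31 3.08] 84.79
```

```bash
python3 -m inch '[1,0.4,-2,-0.7,4,0,1, 2,0.8,-4.5,-1.4,9,0,1, 3.2,1.2,-7,-2.2,13,0.3,1, 4.25,1.6,-9,-2.9,17.3,0.5,1, 4.25,1.6,-10.5,-2.9,17.3,0.5,1]'; python3 -c "
from ik import *
import cv2
delta([488.7,302.8,11],toolW(12.4,15,90,0))
for z in (20,):
  for n,p in (('butt',(430.2,290,10)),('55',(485.2,302,24.3)),('coll',(522,310,34))): print(n,proj('wrist',p))
cv2.imwrite('pics/w2.png',bot.capture('wrist')[:,:,::-1])
"
```

```text
time: 2.7
tool_pos: [492.2, 303.8, 65.7]
tcp_rot: [-3.139, -0.261, 0.22]
contact_force: [-0.0, -0.3, 0.9]
grip_width: 91.5
shift cm [-0.35 -0.1  -5.47] rotvec deg [-0.1 -0.1 -0.3]
q [ 0.45  0.51  1.8  -0.1   0.57  1.88] -> [ 0.46  0.6   1.85 -0.14  0.44  1.93] 0.0
butt (np.float64(272.97686183707486), np.float64(349.420405226185))
55 (np.float64(273.47661346607356), np.float64(267.0728545354777))
coll (np.float64(273.90735798972406), np.float64(204.43757285746764))
```

View pics/w2.png

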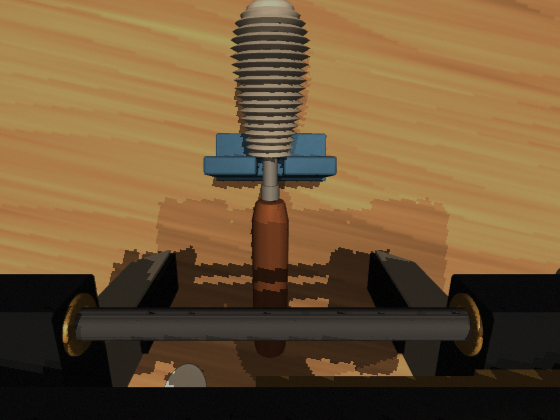

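```bash
python3 -m inch '[-0.2,-0.1,-2,0,0,0,1, -0.35,-0.1,-4,0,0,0,1, -0.35,-0.1,-5.45,0,0,0,1, -0.35,-0.1,-5.45,0,0,0,1, -0.35,-0.1,-5.45,0,0,0,-1]'; python3 -m inch '[0,0,0,0,0,0,-1,0,0,0,0,0,0,-1,0,0,0,0,0,0,-1,0,0,0,0,0,0,-1,0,0,0,0,0,0,-1]'; python3 -c "
from ik import *
import cv2
delta([488.7,302.8,11],toolW(12.4,15,90,0))
cv2.imwrite('pics/w3.png',bot.capture('wrist')[:,:,::-1])
"
```

```text
time: 3.25
tool_pos: [486.2, 301.6, 9.2]
tcp_rot: [-3.14, -0.257, 0.22]
contact_force: [0.9, 0.0, 0.0]
grip_width: 87.8
time: 3.75
tool_pos: [486.2, 301.6, 9.4]
tcp_rot: [-3.14, -0.257, 0.221]
contact_force: [0.3, 0.5, 0.2]
grip_width: 48.3
shift cm [0.25 0.12 0.16] rotvec deg [-0.  -0.3 -0.3]
q [ 0.45  0.6   1.86 -0.13  0.44  1.92] -> [ 0.46  0.6   1.85 -0.14  0.44  1.93] 0.0
```

View pics/w3.png

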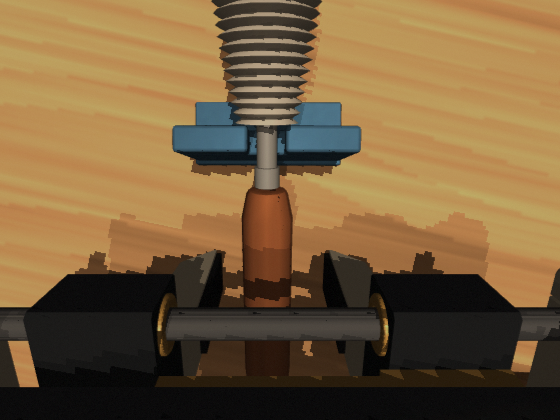

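```bash
python3 -m inch '[0,0,0,0,0,0,-1,0,0,0,0,0,0,-1,0,0,0,0,0,0,-1,0,0,0,0,0,0,-1,0,0,0,0,0,0,-1]'; python3 -c "
from ik import *
o=bot.get_obs();W=E('xyz',o['tcp_rot'])
print(o, (np.array([430.2,290,10.1])-o['tool_pos'])@W)"
```

```text
time: 4.3
tool_pos: [486.1, 301.5, 9.2]
tcp_rot: [-3.14, -0.256, 0.221]
contact_force: [0.7, -0.9, 0.6]
grip_width: 20.3
{'time': 4.3, 'joint_positions': array([ 0.45327502,  0.60121584,  1.85556376, -0.13494126,  0.43816079,
        1.91852004]), 'dq': array([-2.44262209e-04, -1.22691939e-03, -7.66551498e-05, -1.19573140e-03,
        5.59792554e-04,  8.41887443e-04]), 'tau': array([ 1.77562572e-01, -4.69562781e+01, -1.56518072e+01, -1.62232546e-01,
       -1.27672479e+00, -2.95341143e-02]), 'tool_pos': array([486.06577348, 301.54967598,   9.23179123]), 'tcp_rot': array([-3.14012209, -0.25644957,  0.22050643]), 'contact_force': array([ 0.70563909, -0.90343609,  0.56608691]), 'moment': array([-0.06446151,  0.20675903, -0.05681298]), 'grip_width': 20.33002514716412} [-54.95367827  -0.97166352 -15.30629164]
```

```bash
cat > place.py <<'E'
from ik import *
o=bot.get_obs()
butt=np.array([-55,0,-15.]); 
def pose(tip,baz,lean,dl=90):
    W=toolW(baz,-90+lean,dl); a=np.radians(baz); b=np.array([np.cos(a)*np.sin(np.radians(lean)),np.sin(a)*np.sin(np.radians(lean)),-np.cos(np.radians(lean))])
    bt=np.array(tip)-200*b
    return bt-W@butt,W,b
if __name__=="__main__":
    a=np.radians(-20);h=np.array([np.cos(a),np.sin(a),0])
    tip=np.array([540.5,-180.5,0])+28*h+[0,0,14]
    p,W,b=pose(tip,-20,30); 
    for k in(0,60,125):
        print(k,(p-k*b).round(1)); delta(p-k*b,W)
E
python3 place.py
```

```text
0 [ 486.5 -160.8  132.1]
shift cm [ 4.000e-02 -4.624e+01  1.228e+01] rotvec deg [  4.8  75.4 -27.8]
q [ 0.45  0.6   1.86 -0.13  0.44  1.92] -> [-0.43  1.07  0.85 -0.09  2.26  1.48] 0.0
60 [ 458.3 -150.6  184. ]
shift cm [ -2.78 -45.21  17.48] rotvec deg [  4.8  75.4 -27.8]
q [ 0.45  0.6   1.86 -0.13  0.44  1.92] -> [-0.43  0.95  0.96 -0.09  2.27  1.47] 0.0
125 [ 427.7 -139.5  240.3]
shift cm [ -5.83 -44.1   23.11] rotvec deg [  4.8  75.4 -27.8]
q [ 0.45  0.6   1.86 -0.13  0.44  1.92] -> [-0.43  0.84  1.05 -0.1   2.3   1.46] 0.0
```

```bash
python3 -m inch '[0,0,4,0,0,0,-1, 0,-1,8.5,0,0,0,-1, 0,-2,13,0,0,0,-1, 0,-3,17.5,0,0,0,-1, 0,-6,21.5,0,0,0,-1]'; python3 -c "
from ik import *
import cv2
print(bot.get_obs()['joint_positions'])
cv2.imwrite('pics/w4.png',bot.capture('wrist')[:,:,::-1])
cv2.imwrite('pics/s4.png',bot.capture('scene')[:,:,::-1])
"; python3 place.py
```

```text
time: 4.8
tool_pos: [486.0, 242.4, 226.6]
tcp_rot: [-3.139, -0.258, 0.223]
contact_force: [1.4, 0.1, -0.6]
grip_width: 20.2
[ 0.33736561  0.24102117  1.69898485 -0.03328115  0.94505031  1.70136232]
0 [ 486.5 -160.8  132.1]
shift cm [ -0.22 -40.12  -9.85] rotvec deg [  4.8  76.1 -27.6]
q [ 0.33  0.24  1.7  -0.03  0.94  1.7 ] -> [-0.43  1.07  0.85 -0.09  2.26  1.48] 0.0
60 [ 458.3 -150.6  184. ]
shift cm [ -3.04 -39.09  -4.65] rotvec deg [  4.8  76.1 -27.6]
q [ 0.33  0.24  1.7  -0.03  0.94  1.7 ] -> [-0.43  0.95  0.96 -0.09  2.27  1.47] 0.0
125 [ 427.7 -139.5  240.3]
shift cm [ -6.09 -37.98   0.98] rotvec deg [  4.8  76.1 -27.6]
q [ 0.33  0.24  1.7  -0.03  0.94  1.7 ] -> [-0.43  0.84  1.05 -0.1   2.3   1.46] 0.0
```

View pics/s4.png

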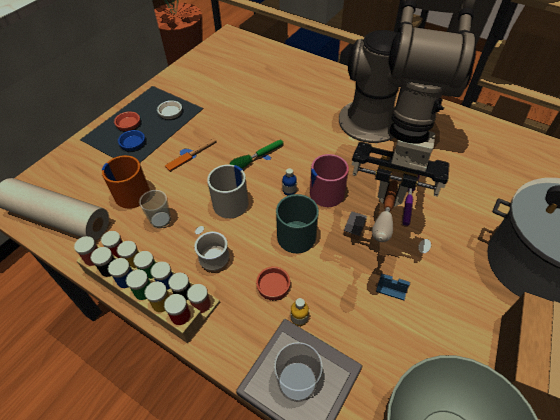

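```bash
python3 -m inch '[-0.5,-4,1.5,0.5,7.6,-2.8,-1, -1,-8,3,1,15.2,-5.5,-1, -1.5,-12,4.5,1.4,22.8,-8.3,-1, -2,-16,5.5,1.9,30.4,-11,-1, -3,-20,6,2.4,38,-13.8,-1]'; python3 place.py
```

```text
time: 5.4
tool_pos: [459.0, 39.0, 291.2]
tcp_rot: [-3.035, 0.391, -0.026]
contact_force: [0.3, 0.2, -1.7]
grip_width: 20.1
0 [ 486.5 -160.8  132.1]
shift cm [  2.75 -19.98 -15.92] rotvec deg [  2.4  37.9 -13.7]
q [-0.13  0.42  1.3   0.07  1.82  1.49] -> [-0.43  1.07  0.85 -0.09  2.26  1.48] 0.0
60 [ 458.3 -150.6  184. ]
shift cm [ -0.07 -18.96 -10.72] rotvec deg [  2.4  37.9 -13.7]
q [-0.13  0.42  1.3   0.07  1.82  1.49] -> [-0.43  0.95  0.96 -0.09  2.27  1.47] 0.0
125 [ 427.7 -139.5  240.3]
shift cm [ -3.12 -17.84  -5.09] rotvec deg [  2.4  37.9 -13.7]
q [-0.13  0.42  1.3   0.07  1.82  1.49] -> [-0.43  0.84  1.05 -0.1   2.3   1.46] 0.0
```

```bash
python3 -m inch '[-0.6,-3.6,0,0.5,7.6,-2.8,-1, -1.2,-7.2,0,1,15.2,-5.5,-1, -1.9,-10.8,-0.5,1.4,22.8,-8.3,-1, -2.5,-14.4,-2,1.9,30.4,-11,-1, -3.1,-17.8,-3.5,2.4,38,-13.8,-1]'; python3 -m inch '[0,0,0,0,0,0,-1,0,0,0,0,0,0,-1,0,0,0,0,0,0,-1,0,0,0,0,0,0,-1,0,0,0,0,0,0,-1]'; python3 place.py;  python3 -c "
from h import *
import cv2
print([proj('top',(540.5-28*0,-180.5,114))])
cv2.imwrite('pics/w5.png',bot.capture('wrist')[:,:,::-1])
cv2.imwrite('pics/s5.png',cv2.resize(bot.capture('scene')[60:260,130:400,::-1],None,fx=3,fy=3))
cv2.imwrite('pics/t5.png',cv2.resize(bot.capture('top')[120:320,230:430,::-1],None,fx=3,fy=3))
"
```

```text
time: 5.9
tool_pos: [428.0, -140.4, 255.0]
tcp_rot: [3.136, 1.053, -0.357]
contact_force: [0.1, -0.6, -0.8]
grip_width: 20.1
time: 6.4
tool_pos: [428.3, -139.4, 256.8]
tcp_rot: [3.136, 1.049, -0.355]
contact_force: [0.3, -0.1, -0.4]
grip_width: 20.2
0 [ 486.5 -160.8  132.1]
shift cm [  5.82  -2.15 -12.48] rotvec deg [ 0.1 -0.2  0.1]
q [-0.43  0.82  1.03 -0.1   2.33  1.46] -> [-0.43  1.07  0.85 -0.09  2.26  1.48] 0.0
60 [ 458.3 -150.6  184. ]
shift cm [ 3.   -1.12 -7.28] rotvec deg [ 0.1 -0.2  0.1]
q [-0.43  0.82  1.03 -0.1   2.33  1.46] -> [-0.43  0.95  0.96 -0.09  2.27  1.47] 0.0
125 [ 427.7 -139.5  240.3]
shift cm [-0.05 -0.01 -1.65] rotvec deg [ 0.1 -0.2  0.1]
q [-0.43  0.82  1.03 -0.1   2.33  1.46] -> [-0.43  0.84  1.05 -0.1   2.3   1.46] 0.0
[(np.float64(333.3385248639921), np.float64(196.13451046726172))]
```

View pics/s5.png

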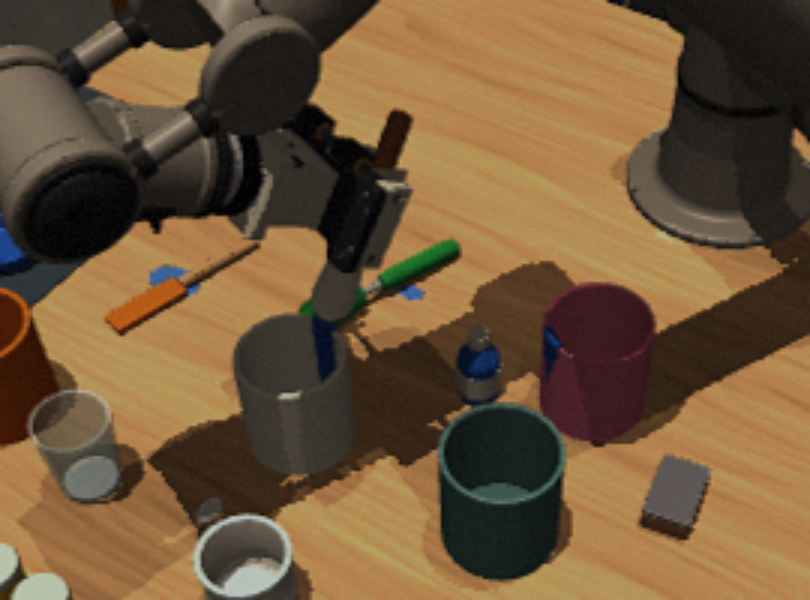

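View pics/t5.png

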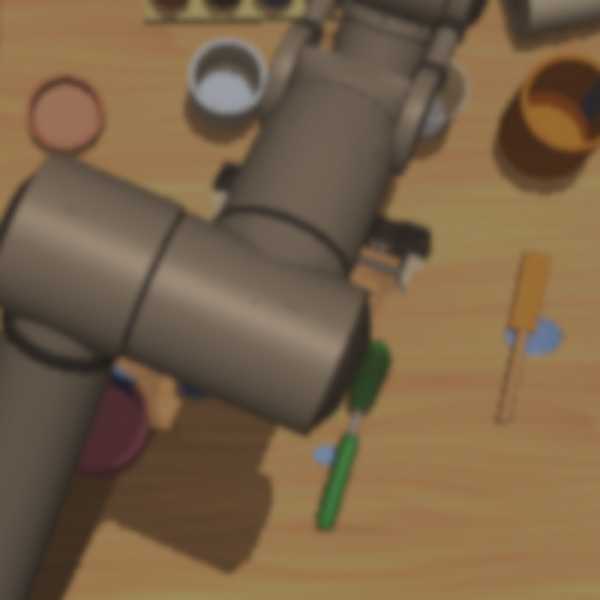

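View pics/w5.png

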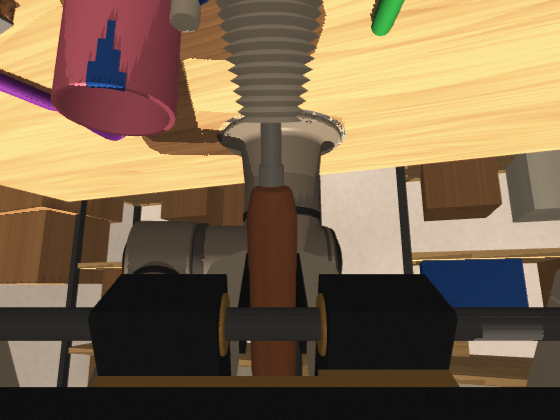

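```bash
python3 -m inch '[0.5,-0.2,0,0,0,0,-1, 1.8,-0.7,-2.4,0,0,0,-1, 3.1,-1.2,-4.8,0,0,0,-1, 4.5,-1.7,-7.3,0,0,0,-1, 5.85,-2.15,-9.8,0,0,0,-1]'; python3 place.py;  python3 -c "
from h import *
import cv2
cv2.imwrite('pics/s6.png',cv2.resize(bot.capture('scene')[60:260,130:400,::-1],None,fx=3,fy=3))
"
```

```text
time: 7.05
tool_pos: [487.4, -161.6, 157.2]
tcp_rot: [3.136, 1.05, -0.356]
contact_force: [-0.7, -0.6, -0.1]
grip_width: 19.9
0 [ 486.5 -160.8  132.1]
shift cm [-0.09  0.07 -2.51] rotvec deg [ 0.1 -0.2  0.1]
q [-0.43  1.05  0.83 -0.09  2.31  1.47] -> [-0.43  1.07  0.85 -0.09  2.26  1.48] 0.0
60 [ 458.3 -150.6  184. ]
shift cm [-2.91  1.1   2.68] rotvec deg [ 0.1 -0.2  0.1]
q [-0.43  1.05  0.83 -0.09  2.31  1.47] -> [-0.43  0.95  0.96 -0.09  2.27  1.47] 0.0
125 [ 427.7 -139.5  240.3]
shift cm [-5.96  2.21  8.31] rotvec deg [ 0.1 -0.2  0.1]
q [-0.43  1.05  0.83 -0.09  2.31  1.47] -> [-0.43  0.84  1.05 -0.1   2.3   1.46] 0.0
```

View pics/s6.png

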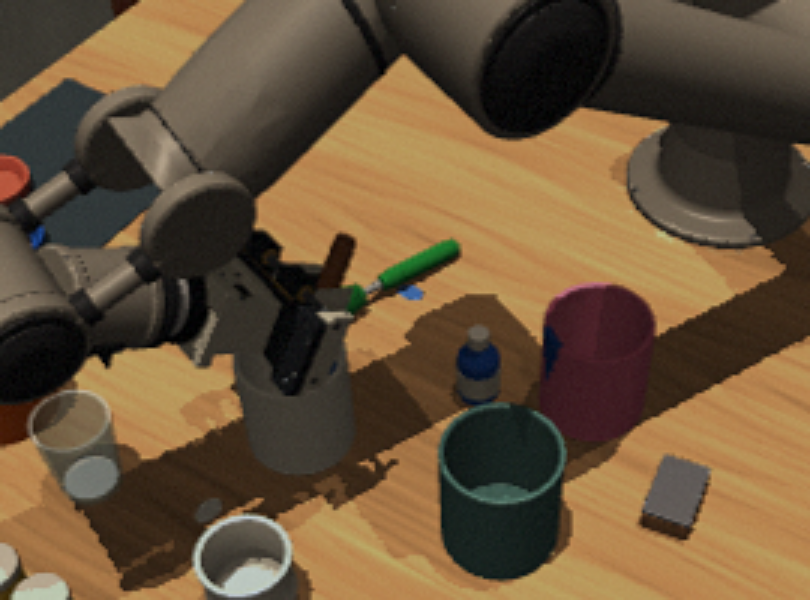

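```bash
python3 -m inch '[0,0,-1,0,0,0,-1, 0,0.05,-2,0,0,0,-1, 0,0.05,-2.3,0,0,0,-1, 0,0.05,-2.3,0,0,0,-1, 0,0.05,-2.3,0,0,0,0]'; python3 -m inch '[0,0,0,0,0,0,0.2,0,0,0,0,0,0,0.2,0,0,0,0,0,0,0.2,0,0,0,0,0,0,0.2,0,0,0,0,0,0,0.2]'; python3 -c "
from h import *
import cv2
cv2.imwrite('pics/s7.png',cv2.resize(bot.capture('scene')[60:260,130:400,::-1],None,fx=3,fy=3))
cv2.imwrite('pics/w7.png',bot.capture('wrist')[:,:,::-1])
"
```

```text
time: 7.6
tool_pos: [487.5, -161.1, 130.4]
tcp_rot: [3.137, 1.053, -0.355]
contact_force: [-0.1, 0.3, 0.2]
grip_width: 24.6
time: 8.1
tool_pos: [487.5, -161.1, 130.3]
tcp_rot: [3.137, 1.053, -0.355]
contact_force: [-0.6, -0.2, -0.4]
grip_width: 54.6
```

View pics/s7.png

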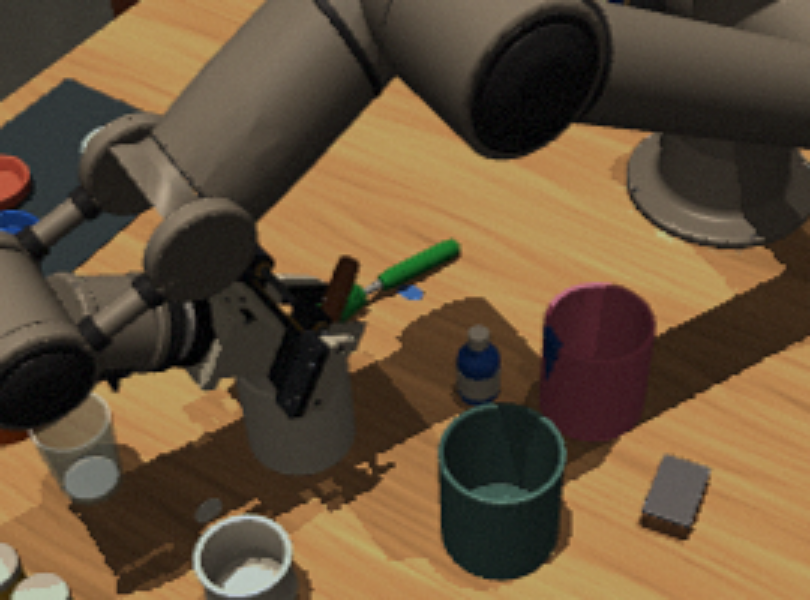

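View pics/w7.png

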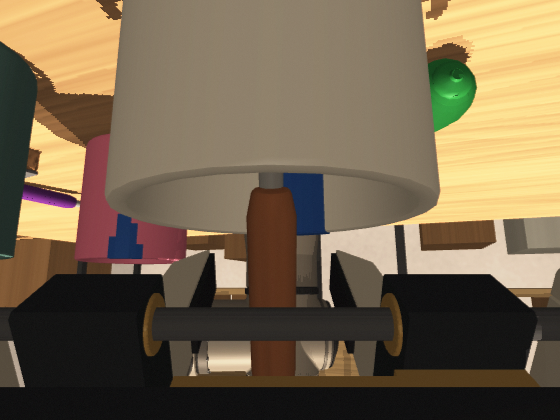

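```bash
python3 -m inch '[-0.9,0.3,1.7,0,0,0,1, -1.8,0.6,3.4,0,0,0,1, -2.8,1,5.1,0,0,0,1, -3.7,1.3,6.8,0,0,0,1, -4.7,1.7,8.7,0,0,0,1]'; python3 -c "
from ik import *
import cv2
a=np.radians(-20);h=np.array([np.cos(a),np.sin(a),0])
for lean in(30,):
  b=np.sin(np.radians(lean))*h-np.array([0,0,np.cos(np.radians(lean))])
  tip=np.array([540.5,-180.5,11])+28*h
  g=tip-178*b
  for dl in(0,15,30):
    W=toolW(-20,-90+lean,dl); print(dl,g+18.8*W[:,2]-60*b); delta(g+18.8*W[:,2]-60*b,W); delta(g+18.8*W[:,2],W)
    W=toolW(-20,-90,dl); delta(np.array([515,-179,200-22])+18.8*W[:,2],W);delta(np.array([515,-179,280-22])+18.8*W[:,2],W);delta(np.array([538,37,340-22])+18.8*W[:,2],W)
cv2.imwrite('pics/s8.png',cv2.resize(bot.capture('scene')[60:260,130:400,::-1],None,fx=3,fy=3))
cv2.imwrite('pics/w8.png',bot.capture('wrist')[:,:,::-1])
"
```

```text
time: 8.7
tool_pos: [440.1, -144.0, 217.8]
tcp_rot: [3.137, 1.054, -0.355]
contact_force: [-0.3, -0.5, 1.3]
grip_width: 89.2
0 [ 463.82108214 -152.5911563   200.83276851]
shift cm [ 2.37 -0.86 -1.69] rotvec deg [-30.9 -84.9   0.2]
q [-0.43  0.89  1.02 -0.1   2.29  1.47] -> [-0.54  0.06  2.1   0.21  0.47  1.22] 0.0
shift cm [ 5.19 -1.89 -6.89] rotvec deg [-30.9 -84.9   0.2]
q [-0.43  0.89  1.02 -0.1   2.29  1.47] -> [-0.52  0.21  2.11  0.28  0.31  1.15] 0.0
shift cm [ 7.49 -3.5  -5.86] rotvec deg [-20.6 -56.7   0.2]
q [-0.43  0.89  1.02 -0.1   2.29  1.47] -> [-0.48  0.44  1.57 -0.    1.13  1.44] 0.0
shift cm [ 7.49 -3.5   2.14] rotvec deg [-20.6 -56.7   0.2]
q [-0.43  0.89  1.02 -0.1   2.29  1.47] -> [-0.48  0.37  1.45  0.    1.32  1.44] 0.0
shift cm [ 9.79 18.1   8.14] rotvec deg [-20.6 -56.7   0.2]
q [-0.43  0.89  1.02 -0.1   2.29  1.47] -> [-0.07  0.32  1.35  0.    1.47  1.85] 0.0
15 [ 459.56032603 -151.0403679   198.95464057]
shift cm [ 1.95 -0.71 -1.88] rotvec deg [-25.7 -70.8   0.2]
q [-0.43  0.89  1.02 -0.1   2.29  1.47] -> [-0.5   0.16  1.89  0.05  0.83  1.39] 0.0
shift cm [ 4
[... 639 characters left out ...]
.95] rotvec deg [-20.6 -56.7   0.2]
q [-0.43  0.89  1.02 -0.1   2.29  1.47] -> [-0.48  0.28  1.69 -0.    1.17  1.44] 0.0
shift cm [ 4.31 -1.57 -7.14] rotvec deg [-20.6 -56.7   0.2]
q [-0.43  0.89  1.02 -0.1   2.29  1.47] -> [-0.47  0.39  1.69 -0.    1.06  1.45] 0.0
shift cm [ 6.61 -3.18 -5.6 ] rotvec deg [-10.3 -28.6   0.1]
q [-0.43  0.89  1.02 -0.1   2.29  1.47] -> [-0.45  0.74  1.13 -0.05  1.79  1.47] 0.0
shift cm [ 6.61 -3.18  2.4 ] rotvec deg [-10.3 -28.6   0.1]
q [-0.43  0.89  1.02 -0.1   2.29  1.47] -> [-0.45  0.69  1.02 -0.05  1.96  1.47] 0.0
shift cm [ 8.91 18.42  8.4 ] rotvec deg [-10.3 -28.6   0.1]
q [-0.43  0.89  1.02 -0.1   2.29  1.47] -> [-0.13  0.63  0.97  0.12  2.06  1.81] 0.0
```

View pics/s8.png

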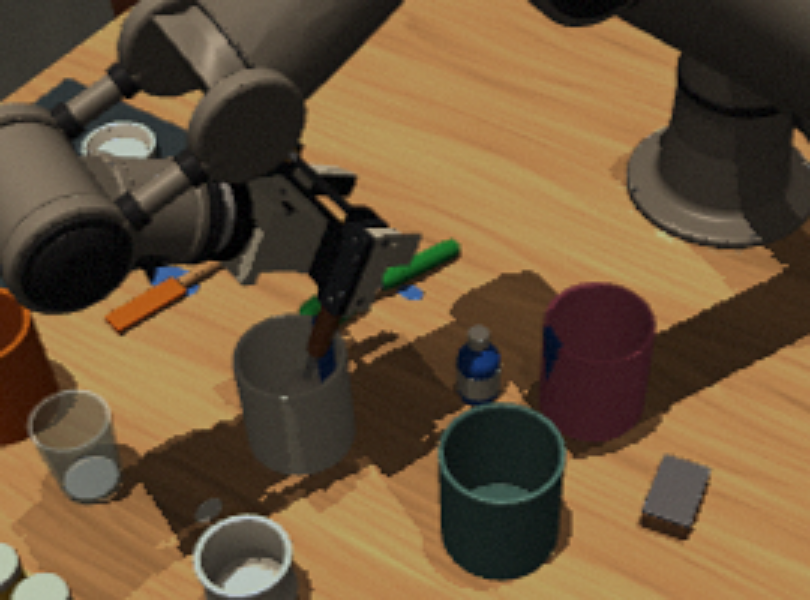

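View pics/w8.png

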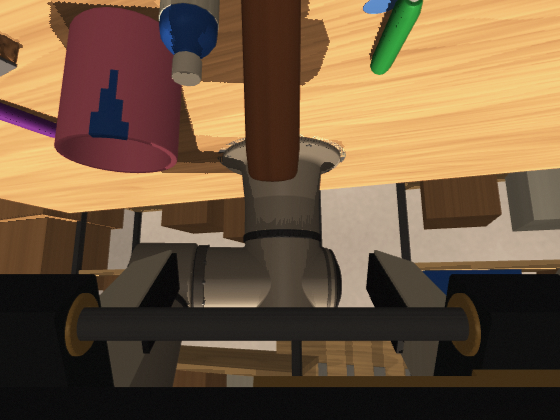

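```bash
python3 -m inch '[0.3,0,1,-2.8,-7.9,0,1, 0.6,-0.2,2,-5.6,-15.8,0,1, 0.8,-0.3,2.5,-8.4,-23.7,0,1, 1,-0.3,2.5,-11.2,-31.6,0,1, 1.2,-0.4,2.5,-14,-39,0,1]'; python3 -m inch '[0,0,-0.5,-2.8,-7.7,0,1, 0.2,-0.1,-1,-5.6,-15.4,0,1, 0.4,-0.2,-1.5,-8.4,-23.1,0,1, 0.7,-0.3,-2,-11.5,-31.6,0.2,1, 0.7,-0.3,-2,-11.5,-31.6,0.2,1]'; python3 -c "
from ik import *
import cv2
cv2.imwrite('pics/w9.png',bot.capture('wrist')[:,:,::-1])
o=bot.get_obs(); print(o['tool_pos'],o['tcp_rot'],o['joint_positions'])
cv2.imwrite('pics/s9.png',cv2.resize(bot.capture('scene')[60:260,130:400,::-1],None,fx=3,fy=3))
cv2.imwrite('pics/t9.png',bot.capture('top')[:,:,::-1])
"
```

```text
time: 9.3
tool_pos: [453.5, -148.4, 244.7]
tcp_rot: [-3.14, 0.319, -0.351]
contact_force: [0.3, 0.2, -0.8]
grip_width: 91.6
time: 9.8
tool_pos: [456.8, -149.5, 222.3]
tcp_rot: [-3.139, -0.264, -0.347]
contact_force: [-0.9, -0.1, -0.6]
grip_width: 92.1
[ 458.72494784 -150.53607481  223.9266136 ] [-3.13919096 -0.26378603 -0.34756514] [-0.5049193   0.12482888  1.85657073  0.05518952  0.90062534  1.38448418]
```

View pics/w9.png

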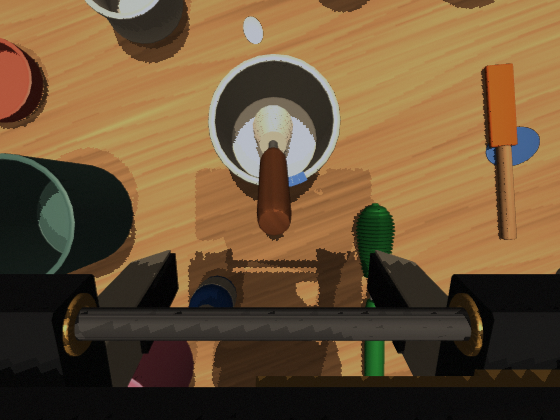

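View pics/s9.png

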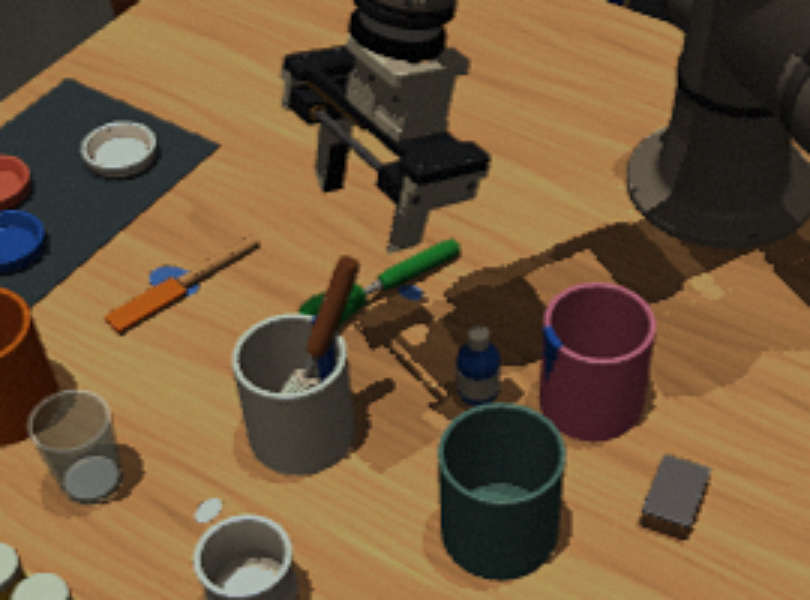

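```bash
cat >> h.py <<'E'
def tri(obs):
    A=[];B=[]
    for cam,u,v in obs:
        c=bot.calibration(cam);T=c["cam_to_world"];d=T[:3,:3]@np.array([(u-c["cx"])/c["fx"],(v-c["cy"])/c["fy"],1]);d/=np.linalg.norm(d)
        M=np.eye(3)-np.outer(d,d);A.append(M);B.append(M@T[:3,3])
    p=np.linalg.lstsq(np.vstack(A),np.hstack(B),rcond=None)[0]
    return p.round(1),[np.linalg.norm(M@p-b).round(1) for M,b in zip(A,B)]
E
python3 - <<'E'
from ik import *
import cv2
print("butt",tri([("wrist",274,224),("scene",130+347/3,60+264/3)]))
print("collar end ", tri([("wrist",274,150),("scene",130+316/3,60+352/3)]))
print("pot wrist",pix("wrist",274.5,121,114),pix("wrist",209,121,114),pix("wrist",340,121,114),"streak",pix("wrist",297,179,114))
E
```

```text
butt (array([ 477.7, -157.8,  184.1]), [np.float64(1.7), np.float64(1.7)])
collar end  (array([ 524. , -171.8,  106.4]), [np.float64(6.4), np.float64(6.4)])
pot wrist [ 547.9 -184.5  114. ] [ 565.2 -136.9  114. ] [ 530.6 -232.2  114. ] streak [ 499.8 -185.8  114. ]
```

```bash
python3 - <<'E'
import cv2,numpy as np
from h import *
cv2.imwrite("pics/w10.png",bot.capture("wrist")[:,:,::-1])
o=bot.get_obs();print(o['tool_pos'])
a=cv2.imread("pics/top0.png")[165:225,290:375]; b=cv2.imread("pics/t9.png")[165:225,290:375]
cv2.imwrite("pics/cmp.png",np.hstack([cv2.resize(x,None,fx=4.5,fy=4.5,interpolation=cv2.INTER_CUBIC) for x in(a,b)]))
w=cv2.imread("pics/w10.png");cv2.imwrite("pics/w10c.png",cv2.resize(w[40:260,190:360],None,fx=2.7,fy=2.7,interpolation=cv2.INTER_CUBIC))
E
```

```text
[ 462.17234442 -152.37225646  225.58523451]
```

View pics/cmp.png

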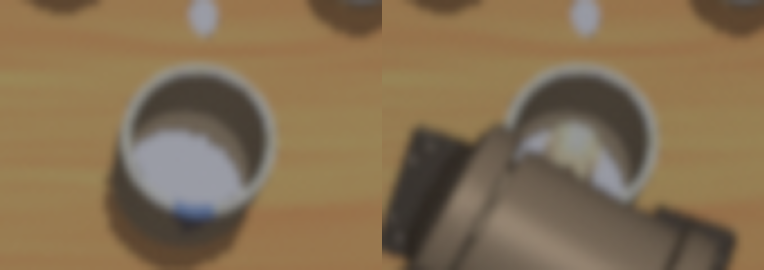

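View pics/w10c.png

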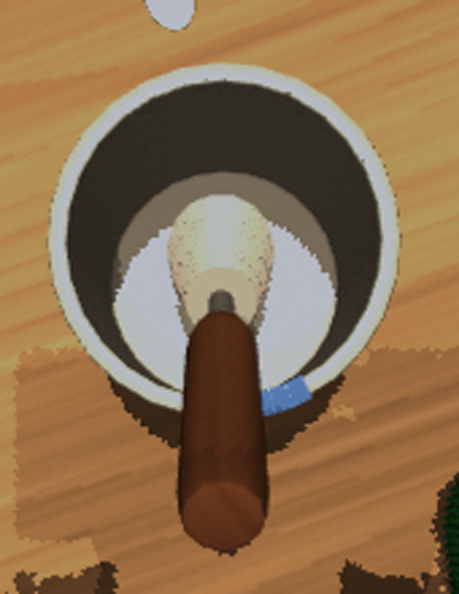

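```bash
python3 - <<'E'
import cv2,numpy as np
from ik import *
o=bot.get_obs();print(o['tool_pos'],o['dq'].round(3))
c=bot.calibration("wrist")
w=bot.capture("wrist")[:,:,::-1]
print(bot.get_obs()['tool_pos'])
import pickle;pickle.dump(c,open("c11.pkl","wb"))
cv2.imwrite("pics/w11c.png",cv2.resize(w[40:260,190:360],None,fx=2.7,fy=2.7,interpolation=cv2.INTER_CUBIC))
E
```

```text
[ 462.17234442 -152.37225646  225.58523451] [ 0.002  0.008 -0.002  0.004 -0.015 -0.003]
[ 462.24259207 -152.33854053  225.38846331]
```

View pics/w11c.png

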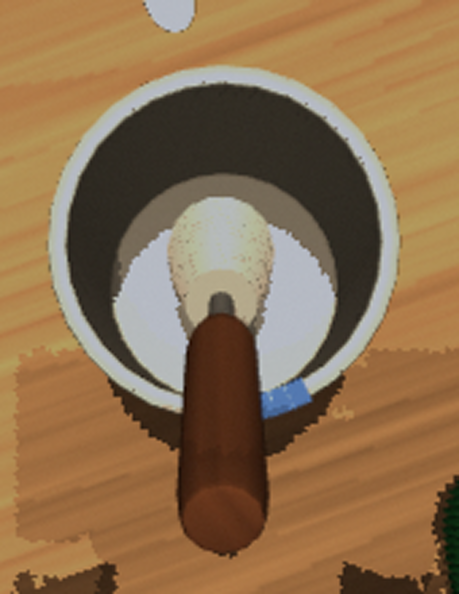

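```bash
python3 - <<'E'
from ik import *
import pickle
c=pickle.load(open("c11.pkl","rb"))
f=lambda u,v:(190+u/2.7,40+v/2.7)
P_=lambda u,v,z:pix("wrist",*f(u,v),z,c)
print("pot",P_(224,241,114),P_(48,241,114),P_(400,241,114),P_(224,66,114),P_(224,416,114),"streak",P_(287,398,114))
print("butt",tri([("wrist",*f(223,518)),("scene",130+347/3,60+264/3)]), P_(223,518,184))
E
```

```text
pot [ 542.9 -181.5  114. ] [ 560.1 -134.   114. ] [ 525.7 -229.   114. ] [ 589.4 -198.3  114. ] [ 495.7 -164.5  114. ] streak [ 494.4 -183.3  114. ]
butt (array([ 475.5, -157.1,  183.2]), [np.float64(0.3), np.float64(0.3)]) [ 475.3 -156.9  184. ]
```

```bash
python3 -m inch '[0,0,-2,0,0,0,1, 0.7,-0.3,-4,0,0,0,1, 1.7,-0.7,-6,0,0,0,1, 2.6,-0.95,-7.9,0,0,0,1, 2.6,-0.95,-7.9,0,0,0,1]'; python3 -c "
from ik import *
import cv2
o=bot.get_obs();print(o['tool_pos'],o['dq'].round(3))
delta([490,-162.3,146.5],toolW(-20,-60,15))
cv2.imwrite('pics/s12.png',cv2.resize(bot.capture('scene')[60:260,130:400,::-1],None,fx=3,fy=3))
cv2.imwrite('pics/w12.png',bot.capture('wrist')[:,:,::-1])
"
```

```text
time: 10.55
tool_pos: [488.8, -162.1, 144.0]
tcp_rot: [-3.139, -0.262, -0.347]
contact_force: [-0.6, 1.0, -0.5]
grip_width: 91.7
[ 488.83455774 -162.06905535  143.9845977 ] [-0.001 -0.059 -0.007  0.     0.043 -0.004]
shift cm [ 0.12 -0.02  0.25] rotvec deg [-0.1  0.1 -0.2]
q [-0.49  0.29  1.9   0.06  0.7   1.38] -> [-0.49  0.28  1.89  0.06  0.7   1.39] 0.0
```

View pics/s12.png

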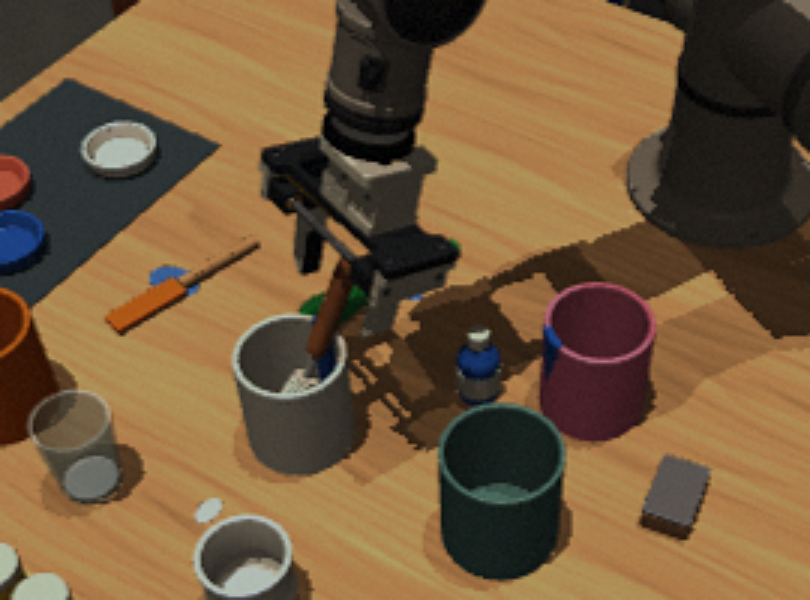

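View pics/w12.png

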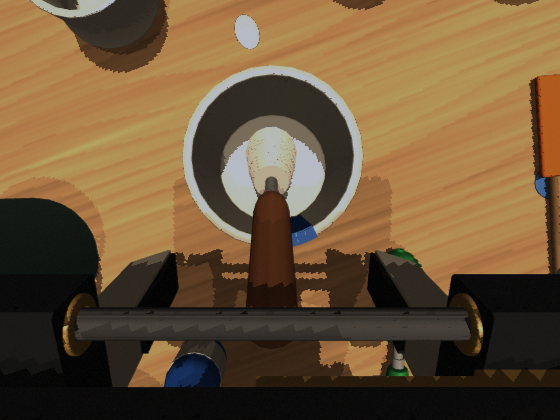

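```bash
python3 -m inch '[0,0,0,0,0,0,-1,0,0,0,0,0,0,-1,0,0,0,0,0,0,-1,0,0,0,0,0,0,-1,0,0,0,0,0,0,-1]'; python3 -m inch '[0,0,0,0,0,0,-1,0,0,0,0,0,0,-1,0,0,0,0,0,0,-1,0,0,0,0,0,0,-1,0,0,0,0,0,0,-1]';python3 -m inch '[0,0,0,0,0,0,-1,0,0,0,0,0,0,-1,0,0,0,0,0,0,-1,0,0,0,0,0,0,-1,0,0,0,0,0,0,-1]'; python3 -c "
from ik import *
import cv2
o=bot.get_obs();W=E('xyz',o['tcp_rot']);print(o['tool_pos'],o['tcp_rot'])
print('butt in tool',(np.array([475.4,-157,183.5])-o['tool_pos'])@W)
cv2.imwrite('pics/s13.png',cv2.resize(bot.capture('scene')[60:260,130:400,::-1],None,fx=3,fy=3))
cv2.imwrite('pics/w13.png',bot.capture('wrist')[:,:,::-1])
"
```

```text
time: 11.15
tool_pos: [488.9, -162.1, 146.6]
tcp_rot: [-3.14, -0.266, -0.347]
contact_force: [0.3, -0.7, -0.0]
grip_width: 56.3
time: 11.65
tool_pos: [488.9, -162.1, 146.6]
tcp_rot: [-3.14, -0.266, -0.347]
contact_force: [0.1, 0.5, -0.9]
grip_width: 20.5
time: 12.15
tool_pos: [488.9, -162.2, 146.6]
tcp_rot: [-3.14, -0.266, -0.347]
contact_force: [-0.1, -0.6, -0.1]
grip_width: 20.6
[ 488.90671206 -162.15017776  146.63336676] [-3.13988113 -0.26644575 -0.34677211]
butt in tool [ -4.23592909  -0.32055338 -39.37078103]
```

View pics/w13.png

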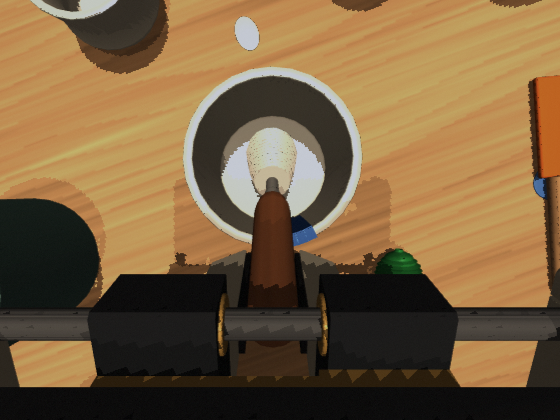

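View pics/s13.png

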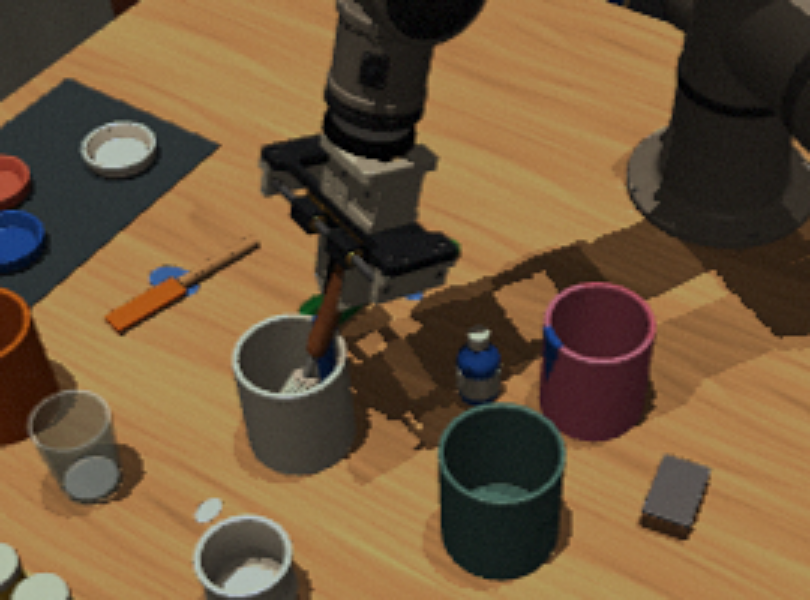

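```bash
python3 - <<'E'
from ik import *
o=bot.get_obs();W=E('xyz',o['tcp_rot'])
B=np.array([475.4,-157,183.5])
for lean in(26,28,30,32,34):
    l=np.radians(lean);a=np.radians(-20);b=np.array([np.cos(a)*np.sin(l),np.sin(a)*np.sin(l),-np.cos(l)])
    n=np.array([np.cos(a)*np.cos(l),np.sin(a)*np.cos(l),np.sin(l)])
    print(lean,"tip",(B+200*b).round(1),"handle end top edge",np.round(proj('wrist',B+92*b+n*8),0),"thick top",np.round(proj('wrist',B+178*b+n*20),0),np.round(proj('wrist',B+192*b+n*14),0),"scene h-end",np.round(proj('scene',B+92*b),1))
E
```

```text
26 tip [ 557.8 -187.     3.7] handle end top edge [273. 199.] thick top [273. 135.] [273. 137.] scene h-end [235.8 176.4]
28 tip [ 563.6 -189.1    6.9] handle end top edge [273. 195.] thick top [273. 128.] [273. 129.] scene h-end [234.9 176.5]
30 tip [ 569.4 -191.2   10.3] handle end top edge [273. 190.] thick top [273. 120.] [273. 122.] scene h-end [234.  176.6]
32 tip [ 575.  -193.2   13.9] handle end top edge [273. 186.] thick top [273. 113.] [273. 114.] scene h-end [233.  176.6]
34 tip [ 580.5 -195.3   17.7] handle end top edge [273. 181.] thick top [273. 105.] [273. 106.] scene h-end [232.1 176.6]
```

```bash
cat > scrub.py <<'E'
from ik import *
import sys
butt=np.array([-4.2,0,-39.4]); DL=13.2
pot=np.array([542,-181,0.]); az=np.radians(178); u=np.array([np.cos(az),np.sin(az),0])
W=toolW(-20,-90,DL)
def tcp(off,z,c=pot,s=u): return c+off*s+np.array([0,0,z+200])-W@butt
if __name__=="__main__":
    delta(tcp(float(sys.argv[1]),float(sys.argv[2])),W)
    o=bot.get_obs();Wc=E('xyz',o['tcp_rot']); bt=o['tool_pos']+Wc@butt; d=np.radians(DL); b=Wc@np.array([np.sin(d)*1,0,np.cos(d)])
    tip=bt+200*b; print("tip now",tip.round(1),"b",b.round(3),"in pot: along streak",((tip-pot)@u).round(1),"across",((tip-pot)@np.array([-u[1],u[0],0])).round(1), "F",o["contact_force"].round(2),"t",o["time"])
E
python3 scrub.py 5 18; python3 scrub.py 31 14; python3 scrub.py 31 78
```

```text
shift cm [ 4.35 -1.7   3.2 ] rotvec deg [ 9.6 26.8 -0.1]
q [-0.49  0.28  1.9   0.06  0.7   1.38] -> [-0.45  0.59  1.28 -0.02  1.5   1.48] 0.0
tip now [ 565.1 -189.4    7.7] b [ 0.449 -0.16  -0.879] in pot: along streak -23.4 across 7.6 F [ 1.04 -0.52 -1.37] t 12.25
shift cm [ 1.75 -1.61  2.8 ] rotvec deg [ 9.6 26.8 -0.1]
q [-0.49  0.28  1.9   0.06  0.7   1.38] -> [-0.47  0.55  1.37 -0.03  1.46  1.46] 0.0
tip now [ 565.1 -189.4    7.7] b [ 0.449 -0.16  -0.879] in pot: along streak -23.4 across 7.6 F [ 1.04 -0.52 -1.37] t 12.25
shift cm [ 1.75 -1.61  9.2 ] rotvec deg [ 9.6 26.8 -0.1]
q [-0.49  0.28  1.9   0.06  0.7   1.38] -> [-0.47  0.5   1.27 -0.03  1.6   1.46] 0.0
tip now [ 565.1 -189.4    7.7] b [ 0.449 -0.16  -0.879] in pot: along streak -23.4 across 7.6 F [ 1.04 -0.52 -1.37] t 12.25
```

```bash
python3 -m inch '[0.4,-0.15,1.3,1,2.8,0,-1, 1.3,-0.5,2,3.2,8.9,0,-1, 2.4,-0.9,2.7,5.4,15,0,-1, 3.5,-1.3,3.2,7.6,21,0,-1, 4.35,-1.7,3.6,9.6,26.8,0,-1]'; python3 -m inch '[0,0,0,0,0,0,-1,0,0,0,0,0,0,-1,0,0,0,0,0,0,-1,0,0,0,0,0,0,-1,0,0,0,0,0,0,-1]'; python3 scrub.py 26 16; python3 - <<'E'
from h import *
import cv2,pickle
c=bot.calibration('wrist')
pickle.dump(c,open("c14.pkl","wb"))
cv2.imwrite('pics/w14.png',bot.capture('wrist')[:,:,::-1])
cv2.imwrite('pics/s14.png',cv2.resize(bot.capture('scene')[100:240,170:330,::-1],None,fx=5,fy=5,interpolation=cv2.INTER_CUBIC)[:600])
E
```

```text
time: 12.75
tool_pos: [533.2, -179.4, 183.4]
tcp_rot: [-3.142, 0.233, -0.347]
contact_force: [0.5, 0.1, -2.0]
grip_width: 20.4
time: 13.25
tool_pos: [532.7, -179.2, 184.2]
tcp_rot: [3.142, 0.232, -0.347]
contact_force: [-0.1, -0.7, -1.2]
grip_width: 20.4
shift cm [-2.13  0.08 -0.75] rotvec deg [-0.  -0.1 -0.1]
q [-0.45  0.58  1.27 -0.02  1.52  1.47] -> [-0.46  0.55  1.35 -0.03  1.47  1.46] 0.0
tip now [ 537.1 -180.8   23.5] b [-0.001  0.    -1.   ] in pot: along streak 4.9 across -0.0 F [-0.1  -0.7  -1.21] t 13.25
```

View pics/w14.png

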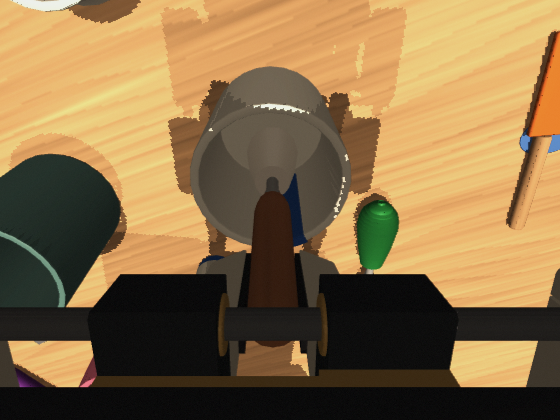

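View pics/s14.png

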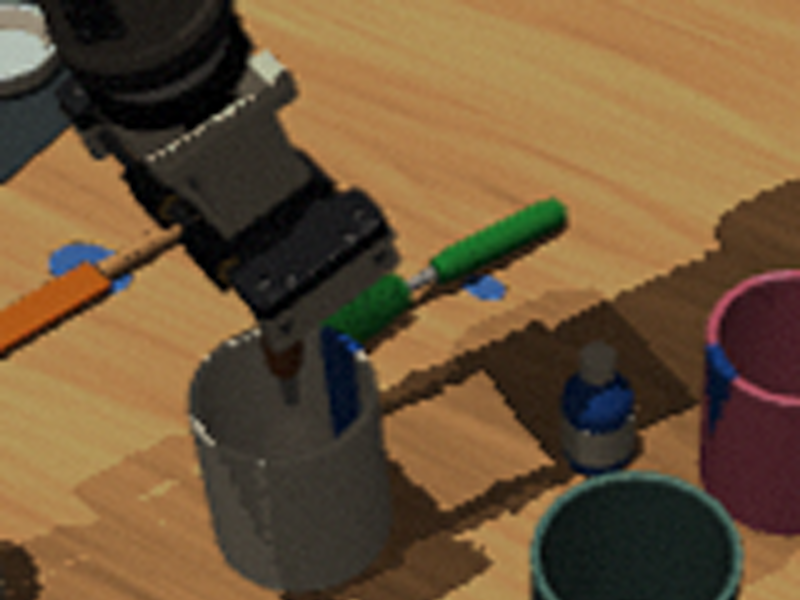

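```bash
python3 -m inch '[-0.7,0,-0.7,0,0,0,-1, -1.4,0,-0.75,0,0,0,-1, -2,0.05,-0.75,0,0,0,-1, -2.3,0.1,-0.75,0,0,0,-1, -2.5,0.1,-0.75,0,0,0,-1]'; python3 scrub.py 32 16; python3 -m inch '[0,0,0,0,0,0,-1,0,0,0,0,0,0,-1,0,0,0,0,0,0,-1,0,0,0,0,0,0,-1,0,0,0,0,0,0,-1]'; python3 scrub.py 32 16; python3 - <<'E'
from h import *
import cv2
F=[]
for i in range(4):
    im=bot.capture('wrist'); F.append(bot.get_obs()['contact_force'])
print(np.array(F).round(2))
cv2.imwrite('pics/w15.png',im[:,:,::-1])
cv2.imwrite('pics/s15.png',cv2.resize(bot.capture('scene')[100:220,170:330,::-1],None,fx=5,fy=5,interpolation=cv2.INTER_CUBIC))
E
```

```text
time: 13.85
tool_pos: [508.2, -178.4, 177.2]
tcp_rot: [-3.142, 0.23, -0.347]
contact_force: [1.1, 0.4, 0.1]
grip_width: 20.4
shift cm [-0.28  0.02 -0.05] rotvec deg [ 0.   0.  -0.1]
q [-0.46  0.55  1.36 -0.03  1.46  1.46] -> [-0.47  0.54  1.37 -0.03  1.46  1.46] 0.0
tip now [ 512.9 -180.1   16.5] b [ 0. -0. -1.] in pot: along streak 29.1 across 0.1 F [1.07 0.38 0.09] t 13.85
time: 14.35
tool_pos: [508.4, -178.4, 177.2]
tcp_rot: [-3.142, 0.23, -0.347]
contact_force: [2.0, 0.3, -0.2]
grip_width: 20.2
shift cm [-0.3   0.02 -0.05] rotvec deg [ 0.   0.  -0.1]
q [-0.46  0.55  1.36 -0.03  1.46  1.46] -> [-0.47  0.54  1.37 -0.03  1.46  1.46] 0.0
tip now [ 513.1 -180.1   16.5] b [ 0.001 -0.    -1.   ] in pot: along streak 28.9 across 0.2 F [ 1.98  0.25 -0.25] t 14.35
[[ 1.93 -0.02 -0.18]
 [ 2.16 -0.25 -0.21]
 [ 1.86  0.49  0.29]
 [ 1.71 -0.27  0.75]]
```

View pics/w15.png

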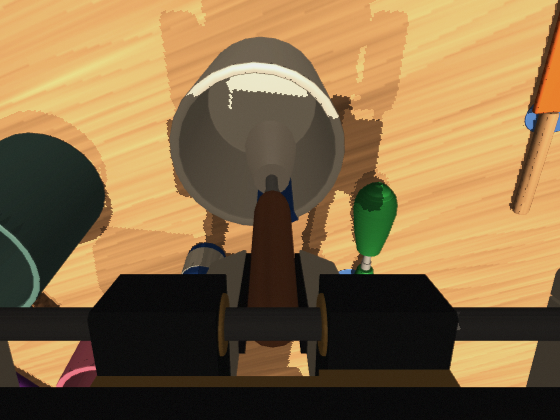

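View pics/s15.png

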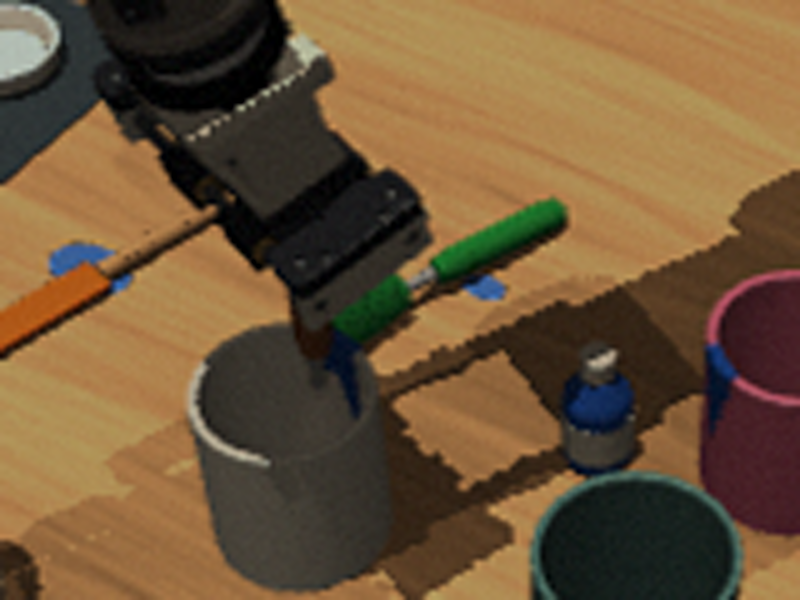

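```bash
python3 -m inch '[0,0,1.2,0,0,0,-1, 0,0,2.4,0,0,0,-1, 0,0,3.6,0,0,0,-1, 0,0,4.8,0,0,0,-1, 0,0,5.7,0,0,0,-1]';python3 -m inch '[0,0,0,0,0,0,-1,0,0,0,0,0,0,-1,0,0,0,0,0,0,-1,0,0,0,0,0,0,-1,0,0,0,0,0,0,-1]'; python3 scrub.py 29 75; python3 - <<'E'
from h import *
import cv2
F=[]
for i in range(3):
    im=bot.capture('wrist'); F.append(bot.get_obs()['contact_force'])
print(np.array(F).round(2))
cv2.imwrite('pics/w16.png',im[:,:,::-1])
cv2.imwrite('pics/s16.png',cv2.resize(bot.capture('scene')[100:220,170:330,::-1],None,fx=5,fy=5,interpolation=cv2.INTER_CUBIC))
E
```

```text
time: 15.1
tool_pos: [508.5, -178.5, 235.8]
tcp_rot: [3.141, 0.228, -0.347]
contact_force: [1.4, -0.2, -1.8]
grip_width: 20.4
time: 15.6
tool_pos: [508.4, -178.5, 235.5]
tcp_rot: [3.142, 0.229, -0.347]
contact_force: [1.5, -0.1, -0.7]
grip_width: 20.2
shift cm [0.   0.02 0.02] rotvec deg [ 0.   0.1 -0.1]
q [-0.46  0.5   1.27 -0.03  1.6   1.46] -> [-0.46  0.5   1.27 -0.03  1.6   1.46] 0.0
tip now [ 513.2 -180.3   74.8] b [ 0.001 -0.001 -1.   ] in pot: along streak 28.8 across 0.3 F [ 1.49 -0.06 -0.66] t 15.6
[[ 1.68 -0.53 -0.53]
 [ 1.28 -0.64 -0.96]
 [ 1.86  0.21 -1.11]]
```

View pics/w16.png

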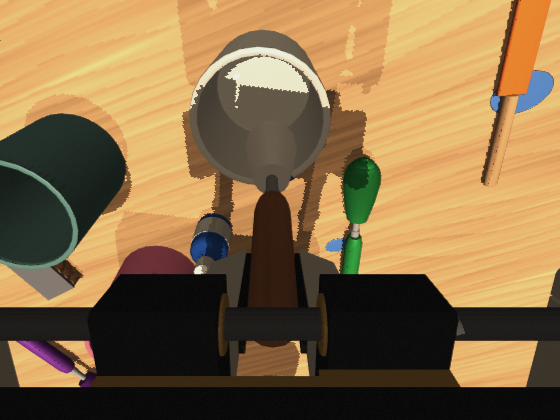

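View pics/s16.png

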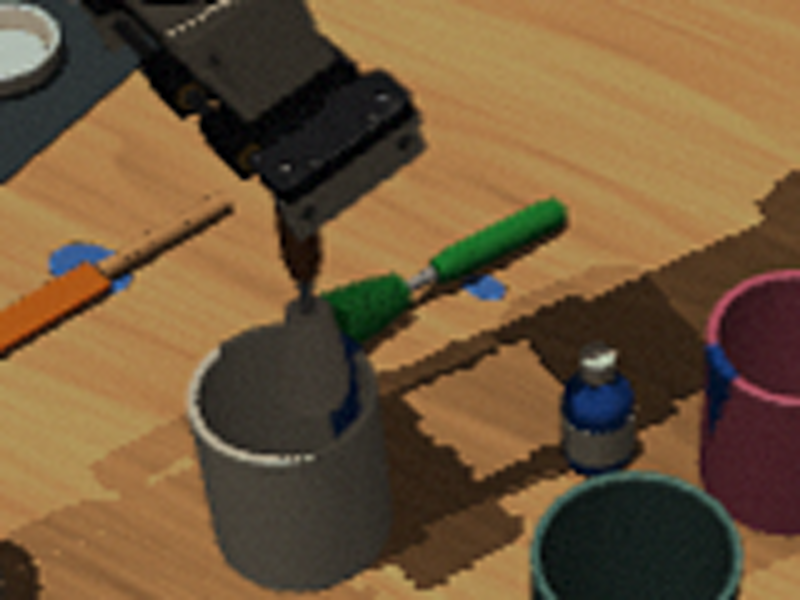

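```bash
python3 -m inch '[0,0,-1.2,0,0,0,-1, 0,0,-2.4,0,0,0,-1, 0,0,-3.6,0,0,0,-1, 0,0,-4.8,0,0,0,-1, 0,0,-5.8,0,0,0,-1]';python3 -m inch '[0,0,0,0,0,0,-1,0,0,0,0,0,0,-1,0,0,0,0,0,0,-1,0,0,0,0,0,0,-1,0,0,0,0,0,0,-1]'; python3 scrub.py 29 16;
python3 -m inch '[0,0,1.2,0,0,0,-1, 0,0,2.4,0,0,0,-1, 0,0,3.6,0,0,0,-1, 0,0,4.8,0,0,0,-1, 0,0,5.8,0,0,0,-1]';python3 -m inch '[0,0,0,0,0,0,-1,0,0,0,0,0,0,-1,0,0,0,0,0,0,-1,0,0,0,0,0,0,-1,0,0,0,0,0,0,-1]'; python3 scrub.py 29 75;
python3 -m inch '[0,0,-1.2,0,0,0,-1, 0,0,-2.4,0,0,0,-1, 0,0,-3.6,0,0,0,-1, 0,0,-4.8,0,0,0,-1, 0,0,-5.8,0,0,0,-1]';python3 -m inch '[0,0,0,0,0,0,-1,0,0,0,0,0,0,-1,0,0,0,0,0,0,-1,0,0,0,0,0,0,-1,0,0,0,0,0,0,-1]'; python3 scrub.py 29 16
python3 - <<'E'
from h import *
import cv2
F=[]
for i in range(3):
    im=bot.capture('wrist'); F.append(bot.get_obs()['contact_force'])
print(np.array(F).round(2))
cv2.imwrite('pics/w17.png',im[:,:,::-1])
cv2.imwrite('pics/s17.png',cv2.resize(bot.capture('scene')[100:220,170:330,::-1],None,fx=5,fy=5,interpolation=cv2.INTER_CUBIC))
E
```

```text
time: 16.3
tool_pos: [508.2, -178.4, 176.0]
tcp_rot: [-3.142, 0.23, -0.347]
contact_force: [0.9, 0.4, -1.2]
grip_width: 20.3
time: 16.8
tool_pos: [508.3, -178.4, 176.4]
tcp_rot: [3.142, 0.229, -0.347]
contact_force: [1.1, -0.8, -1.2]
grip_width: 20.1
shift cm [0.01 0.01 0.02] rotvec deg [ 0.   0.1 -0.1]
q [-0.46  0.55  1.36 -0.03  1.46  1.46] -> [-0.46  0.55  1.36 -0.03  1.46  1.46] 0.0
tip now [ 513.  -180.2   15.8] b [ 0.001 -0.    -1.   ] in pot: along streak 29.0 across 0.2 F [ 1.07 -0.77 -1.15] t 16.8
time: 17.3
tool_pos: [508.4, -178.5, 236.0]
tcp_rot: [3.141, 0.228, -0.347]
contact_force: [2.1, -0.8, -0.6]
grip_width: 20.6
time: 17.8
tool_pos: [508.3, -178.5, 235.7]
tcp_rot: [3.141, 0.229, -0.347]
contact_force: [1.0, -1.1, -0.6]
grip_width: 20.3
shift cm [ 0.01  0.02 -0.  ] rotvec deg [ 0.   0.1 -0.1]
q [-0.46  0.5   1.27 -0.03  1.6   1.46] -> [-0.46  0.5   1.27 -0.03  1.6   1.46] 0.0
tip now [ 513.2 -180.3   75. ] b [ 0.001 -0.001 -1.   ] in pot: along streak 28.8 across 0.3 F [ 0.98 -1.12 -0.56] t 17.8
time: 18.3
tool_pos: [508.0, -178.3, 176.2]
tcp_rot: [-3.142, 0.23, -0.347]
contact_force: [1.5, -0.3, 0.3]
grip_width: 20.3
time: 18.8
tool_pos: [508.2, -178.4, 176.5]
tcp_rot: [3.142, 0.229, -0.347]
contact_force: [1.2, 0.2, -1.1]
grip_width: 20.3
shift cm [0.02 0.01 0.02] rotvec deg [ 0.   0.1 -0.1]
q [-0.46  0.55  1.36 -0.03  1.46  1.46] -> [-0.46  0.55  1.36 -0.03  1.46  1.46] 0.0
tip now [ 512.9 -180.1   15.8] b [ 0.001 -0.    -1.   ] in pot: along streak 29.1 across 0.1 F [ 1.18  0.18 -1.1 ] t 18.8
[[ 1.45  0.59 -0.94]
 [ 1.17  0.1  -1.5 ]
 [ 0.8  -0.25  0.09]]
```

View pics/w17.png

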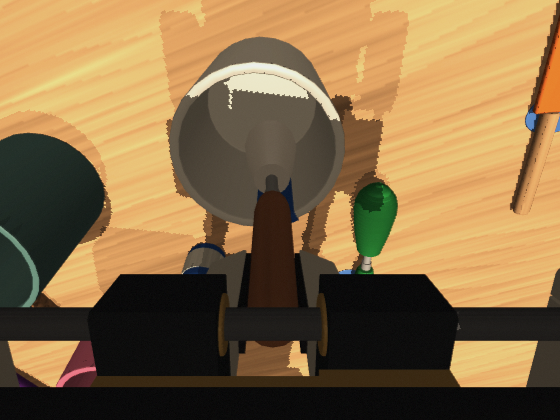

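View pics/s17.png

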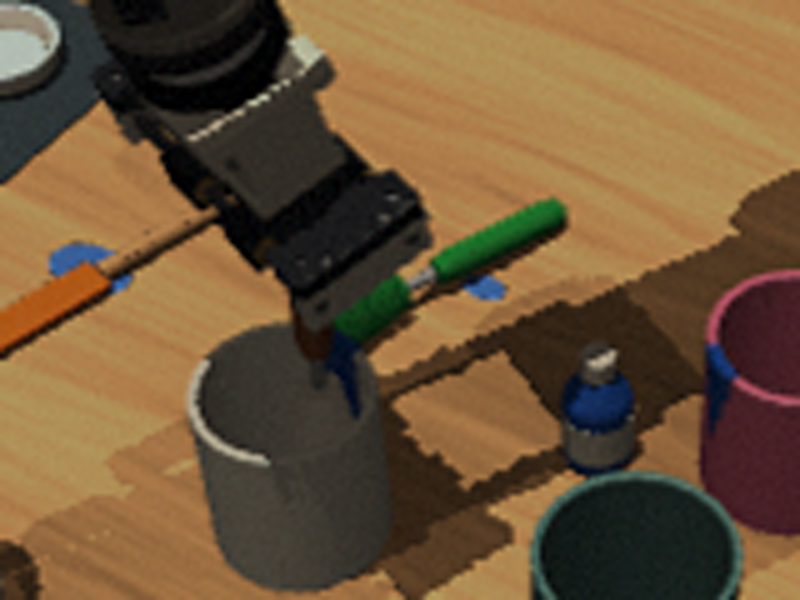

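```bash
python3 - <<'E'
from h import *
F=[]
for i in range(8):
    bot.capture('wrist'); F.append(np.r_[bot.get_obs()['contact_force'],bot.get_obs()['moment']*10])
print("pressed",np.mean(F,0).round(2),np.std(F,0).round(2))
E
python3 -m inch '[0.5,0,0.2,0,0,0,-1, 1,0,0.2,0,0,0,-1, 1.5,0,0.2,0,0,0,-1, 1.5,0,0.2,0,0,0,-1, 1.5,0,0.2,0,0,0,-1]'
python3 - <<'E'
from h import *
F=[]
for i in range(8):
    bot.capture('wrist'); F.append(np.r_[bot.get_obs()['contact_force'],bot.get_obs()['moment']*10])
print("free",np.mean(F,0).round(2),np.std(F,0).round(2),bot.get_obs()['time'])
E
python3 scrub.py 29 16
```

```text
pressed [ 1.54 -0.4   0.05 -0.31 -5.95 -0.05] [0.19 0.56 0.54 0.23 0.22 0.26]
time: 19.9
tool_pos: [523.1, -178.3, 178.0]
tcp_rot: [-3.142, 0.231, -0.347]
contact_force: [0.4, -0.7, -1.0]
grip_width: 20.6
free [ 0.17  0.32 -1.04  0.01 -1.45  0.01] [0.33 0.67 0.31 0.24 0.24 0.2 ] 20.3
shift cm [-1.47  0.01 -0.16] rotvec deg [ 0.   0.  -0.1]
q [-0.45  0.57  1.31 -0.02  1.49  1.47] -> [-0.46  0.55  1.36 -0.03  1.46  1.46] 0.0
tip now [ 527.8 -180.1   17.6] b [ 0.001 -0.    -1.   ] in pot: along streak 14.2 across -0.4 F [ 0.04 -0.14 -0.98] t 20.3
```

```bash
python3 -m inch '[1,0,3,0,0,0,-1, 1.3,0,6.5,0,0,0,-1, 1.3,0,10,0,0,0,-1, 1.3,0,12.5,0,0,0,-1, 1.3,0,14,0,0,0,-1]'; python3 - <<'E'
from scrub import *
jar=np.array([539,37,0.])
for baz in(-20,-5):
    a=np.radians(baz);h=np.array([np.cos(a),np.sin(a),0])
    W=toolW(baz,-90,DL)
    for z in(150,18):
        p=jar+np.array([0,0,z+200])-W@butt; print("up",baz,z); delta(p,W)
    l=np.radians(28.5);b=np.sin(l)*h-np.cos(l)*np.array([0,0,1])
    W=toolW(baz,-61.5,DL); p=jar+27*h+[0,0,13]-200*b-W@butt; print("lean");delta(p,W)
E
```

```text
time: 20.8
tool_pos: [536.4, -178.5, 320.9]
tcp_rot: [3.141, 0.226, -0.347]
contact_force: [0.2, -0.2, -1.8]
grip_width: 20.7
up -20 150
shift cm [-0.2  21.72 -1.02] rotvec deg [ 0.1  0.2 -0.1]
q [-0.44  0.52  1.01 -0.02  1.83  1.47] -> [-0.1   0.45  1.15  0.06  1.76  1.82] 0.0
up -20 18
shift cm [ -0.2   21.72 -14.22] rotvec deg [ 0.1  0.2 -0.1]
q [-0.44  0.52  1.01 -0.02  1.83  1.47] -> [-0.1   0.53  1.38  0.06  1.45  1.8 ] 0.0
lean
shift cm [ -4.81  23.4  -16.91] rotvec deg [ -9.6 -26.6  -0.1]
q [-0.44  0.52  1.01 -0.02  1.83  1.47] -> [ 0.02  0.25  1.93 -0.14  0.72  2.04] 0.0
up -5 150
shift cm [-0.23 21.6  -1.02] rotvec deg [ 0.1  0.2 14.9]
q [-0.44  0.52  1.01 -0.02  1.83  1.47] -> [-0.07  0.46  1.14  0.    1.78  1.58] 0.0
up -5 18
shift cm [ -0.23  21.6  -14.22] rotvec deg [ 0.1  0.2 14.9]
q [-0.44  0.52  1.01 -0.02  1.83  1.47] -> [-0.07  0.54  1.37  0.    1.46  1.58] 0.0
lean
shift cm [ -5.12  22.03 -16.91] rotvec deg [ -6.1 -27.7  14.6]
q [-0.44  0.52  1.01 -0.02  1.83  1.47] -> [-0.07  0.23  1.96 -0.01  0.69  1.59] 0.0
```

```bash
python3 -m inch '[0,4.5,0,0,0,0,-1, 0,9,0,0,0,0,-1, -0.1,13.5,0,0,0,0,-1, -0.2,18,0,0,0,0,-1, -0.2,21.7,-0.5,0,0,0,-1]'; python3 -m inch '[0,0,0,0,0,0,-1,0,0,0,0,0,0,-1,0,0,0,0,0,0,-1,0,0,0,0,0,0,-1,0,0,0,0,0,0,-1]'; python3 - <<'E'
from scrub import *
import cv2,pickle
o=bot.get_obs();Wc=E('xyz',o['tcp_rot']); bt=o['tool_pos']+Wc@butt; d=np.radians(DL); b=Wc@np.array([np.sin(d),0,np.cos(d)]); print("tip",(bt+200*b).round(1),b.round(3))
pickle.dump(bot.calibration('wrist'),open('c18.pkl','wb'))
cv2.imwrite('pics/w18.png',bot.capture('wrist')[:,:,::-1])
cv2.imwrite('pics/s18.png',cv2.resize(bot.capture('scene')[100:260,170:370,::-1],None,fx=3.75,fy=3.75,interpolation=cv2.INTER_CUBIC))
cv2.imwrite('pics/t18.png',bot.capture('top')[:,:,::-1])
E
```

```text
time: 21.3
tool_pos: [534.1, 40.7, 316.7]
tcp_rot: [-3.141, 0.225, -0.346]
contact_force: [-0.0, -0.9, -0.1]
grip_width: 20.5
time: 21.8
tool_pos: [534.3, 39.6, 316.7]
tcp_rot: [-3.141, 0.225, -0.348]
contact_force: [-0.3, 0.7, -0.5]
grip_width: 20.4
tip [539.8  37.6 156. ] [ 0.006 -0.002 -1.   ]
```

View pics/w18.png

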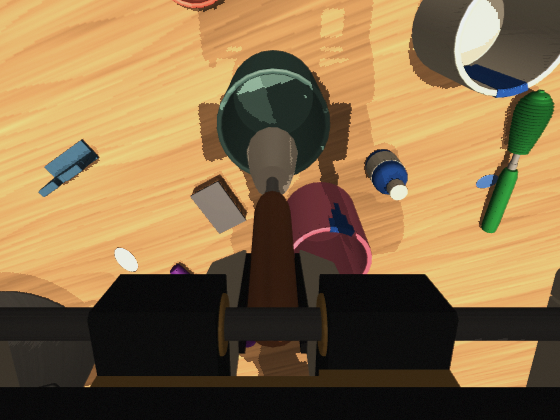

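View pics/s18.png

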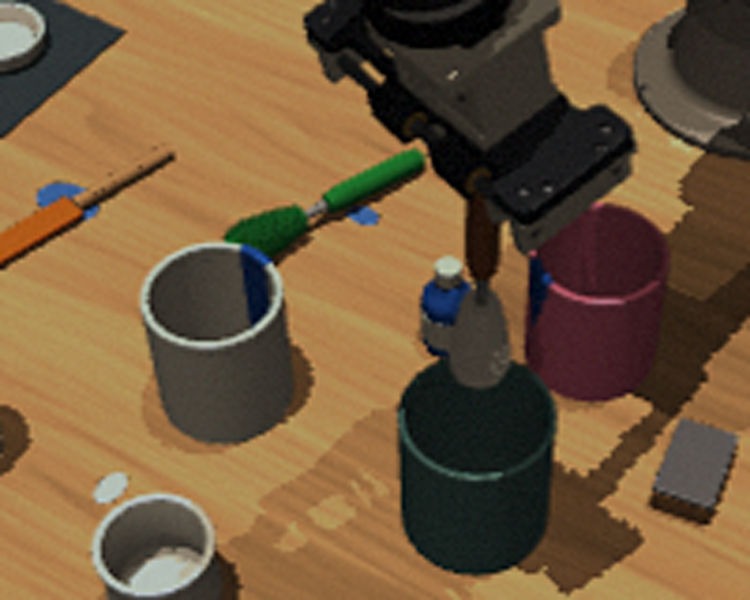

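```bash
python3 -m inch '[0,0,-2.5,0,0,0,-1, 0,0,-5.5,0,0,0,-1, 0,0,-8.5,0,0,0,-1, 0,0,-11.5,0,0,0,-1, 0,0,-13.3,0,0,0,-1]'; python3 - <<'E'
from scrub import *
jar=np.array([539,37,0.])
a=np.radians(-20);h=np.array([np.cos(a),np.sin(a),0])
for lean,lat,z in((14,14,20),(28.5,27,14)):
    l=np.radians(lean);b=np.sin(l)*h-np.cos(l)*np.array([0,0,1])
    W=toolW(-20,-90+lean,DL); p=jar+lat*h+[0,0,z]-200*b-W@butt; print("lean",lean);delta(p,W)
E
```

```text
time: 22.45
tool_pos: [533.3, 39.9, 181.4]
tcp_rot: [3.141, 0.228, -0.348]
contact_force: [0.6, -0.1, -1.1]
grip_width: 20.4
lean 14
shift cm [-2.21  0.72 -0.67] rotvec deg [ -4.7 -13.   -0.1]
q [-0.1   0.52  1.38  0.05  1.45  1.8 ] -> [-0.05  0.36  1.65 -0.    1.12  1.87] 0.0
lean 28.5
shift cm [-4.5   1.55 -2.86] rotvec deg [ -9.7 -26.6  -0.1]
q [-0.1   0.52  1.38  0.05  1.45  1.8 ] -> [ 0.02  0.25  1.93 -0.14  0.72  2.04] 0.0
```

```bash
python3 -m inch '[-1.1,0.35,-0.3,-2.3,-6.5,0,-1, -2.2,0.7,-0.7,-4.7,-13,0,-1, -3.2,1.1,-1.4,-6.9,-19,0,-1, -4,1.35,-2.1,-8.7,-24,0,-1, -4.5,1.55,-2.75,-9.6,-26.4,0,-1]'; python3 -m inch '[0,0,0,0,0,0,-1,0,0,0,0,0,0,-1,0,0,0,0,0,0,-1,0,0,0,0,0,0,-1,0,0,0,0,0,0,-1]'; python3 - <<'E'
from scrub import *
import cv2,pickle
o=bot.get_obs();Wc=E('xyz',o['tcp_rot']); bt=o['tool_pos']+Wc@butt; d=np.radians(DL); b=Wc@np.array([np.sin(d),0,np.cos(d)]); print("tip",(bt+200*b).round(1),b.round(3),o['contact_force'])
cv2.imwrite('pics/w19.png',bot.capture('wrist')[:,:,::-1])
cv2.imwrite('pics/s19.png',cv2.resize(bot.capture('scene')[100:260,170:370,::-1],None,fx=3.75,fy=3.75,interpolation=cv2.INTER_CUBIC))
E
```

```text
time: 22.95
tool_pos: [486.4, 55.8, 153.9]
tcp_rot: [3.141, -0.265, -0.347]
contact_force: [-0.1, -0.9, -0.7]
grip_width: 20.7
time: 23.45
tool_pos: [487.1, 55.5, 154.0]
tcp_rot: [3.141, -0.265, -0.348]
contact_force: [-0.9, -0.0, -0.3]
grip_width: 20.8
tip [562.9  27.9  14.9] [ 0.447 -0.163 -0.88 ] [-0.88910838 -0.04069466 -0.30332965]
```

View pics/w19.png

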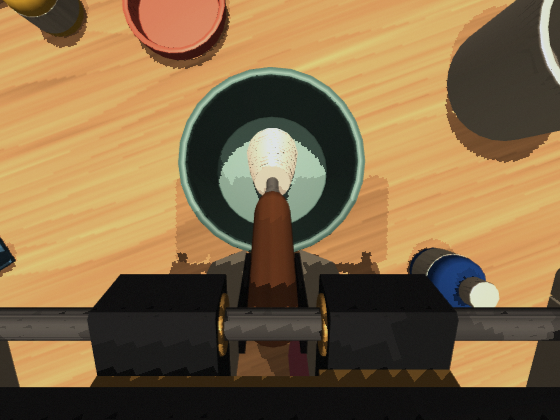

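View pics/s19.png

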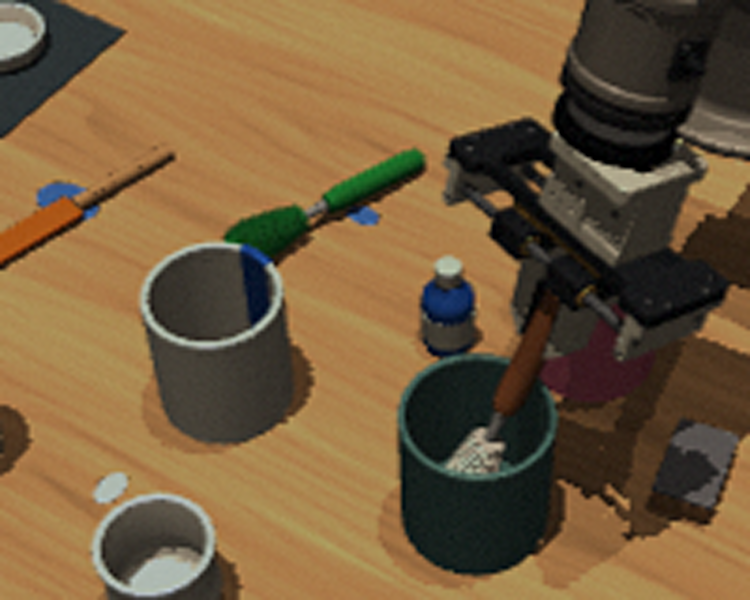

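```bash
python3 -m inch '[0,0,-0.2,0,0,0,-1, 0,0,-0.4,0,0,0,-1, 0,0,-0.4,0,0,0,-1, 0,0,-0.4,0,0,0,-0.4, 0,0,-0.4,0,0,0,-0.2]'; python3 -m inch '[0,0,0,0,0,0,0.2,0,0,0,0,0,0,0.5,0,0,0,0,0,0,1,0,0,0,0,0,0,1,0,0,0,0,0,0,1]'; python3 -m inch '[0,0,0,0,0,0,1,0,0,0,0,0,0,1,0,0,0,0,0,0,1,0,0,0,0,0,0,1,0,0,0,0,0,0,1]'; python3 -m inch '[-0.8,0.3,1.6,0,0,0,1, -1.8,0.65,3.6,0,0,0,1, -2.8,1,5.6,0,0,0,1, -3.8,1.4,7.8,0,0,0,1, -4.7,1.7,10,0,0,0,1]'; python3 - <<'E'
from h import *
import cv2
cv2.imwrite('pics/w20.png',bot.capture('wrist')[:,:,::-1])
cv2.imwrite('pics/s20.png',cv2.resize(bot.capture('scene')[100:260,170:370,::-1],None,fx=3.75,fy=3.75,interpolation=cv2.INTER_CUBIC))
E
```

```text
time: 24.05
tool_pos: [486.9, 55.6, 150.0]
tcp_rot: [3.141, -0.265, -0.348]
contact_force: [-0.2, -0.3, -0.6]
grip_width: 31.3
time: 24.55
tool_pos: [486.9, 55.6, 150.0]
tcp_rot: [3.141, -0.265, -0.348]
contact_force: [-0.6, 0.2, -0.2]
grip_width: 71.0
time: 25.05
tool_pos: [486.9, 55.6, 150.0]
tcp_rot: [3.141, -0.265, -0.348]
contact_force: [-0.7, 0.0, -0.2]
grip_width: 91.7
time: 25.55
tool_pos: [439.3, 72.8, 250.8]
tcp_rot: [3.141, -0.265, -0.348]
contact_force: [-0.5, 0.0, 0.1]
grip_width: 91.8
```

View pics/w20.png

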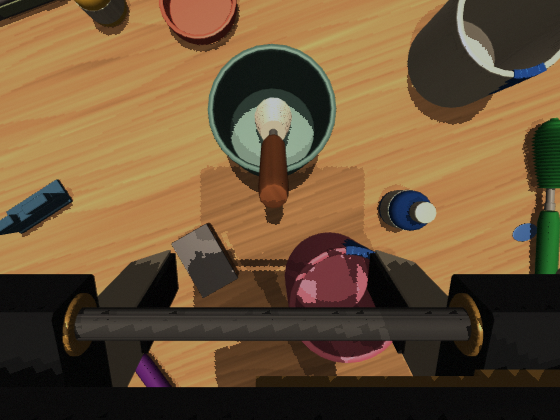

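View pics/s20.png

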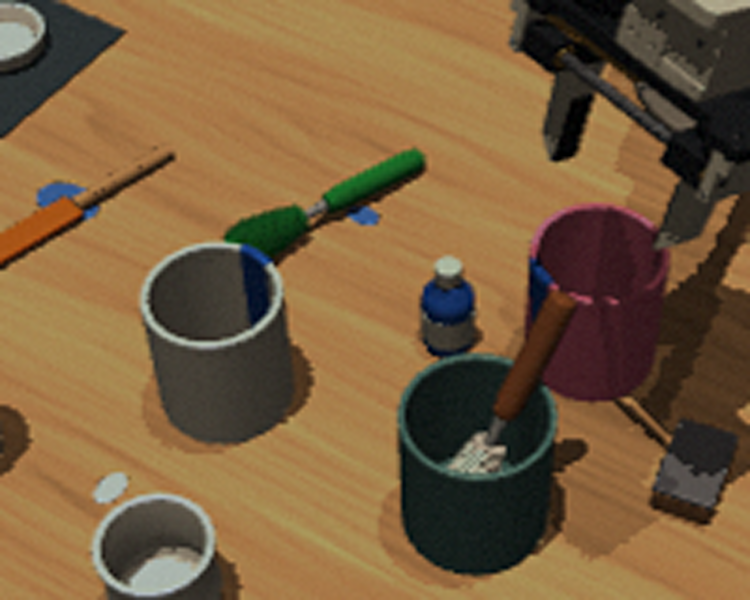

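```bash
python3 -m inch '[0,0,1.5,0,0,0,1,0,0,3,0,0,0,1,0,0,3,0,0,0,1,0,0,3,0,0,0,1,0,0,3,0,0,0,1]'; python3 -m inch '[0,0,0,0,0,0,1,0,0,0,0,0,0,1,0,0,0,0,0,0,1,0,0,0,0,0,0,1,0,0,0,0,0,0,1]'; python3 - <<'E'
from h import *
import cv2
a=bot.capture('scene')[:,:,::-1]
cv2.imwrite('pics/s21.png',a)
b=cv2.imread('pics/scene0.png'); cv2.imwrite('pics/d21.png',cv2.absdiff(a,b)*2)
E
```

```text
time: 26.15
tool_pos: [440.2, 73.0, 281.6]
tcp_rot: [-3.141, -0.268, -0.347]
contact_force: [-0.2, -0.1, -0.3]
grip_width: 92.1
time: 26.65
tool_pos: [440.2, 72.9, 281.5]
tcp_rot: [-3.141, -0.268, -0.347]
contact_force: [-0.1, 0.3, -0.3]
grip_width: 91.9
```

View pics/s21.png

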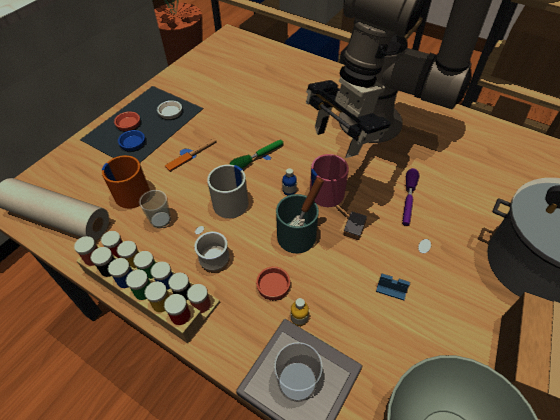

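View pics/d21.png

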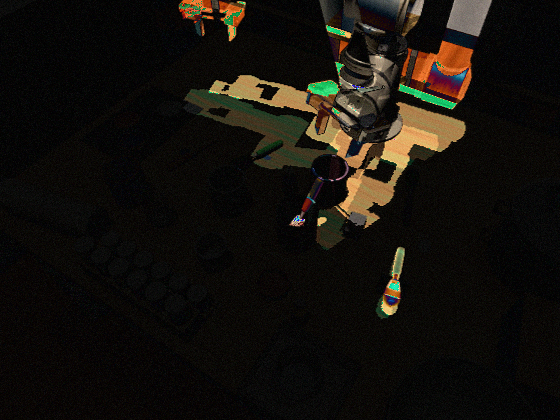

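The scene differs from the start only in the brush, the robot and the shadows; pot, jar and bystanders have not moved. Handing in.

```bash
python3 -c "
from plant import bot
print(bot.close_job(), bot.get_obs()['time'])"
```

```text
the job is handed in; nothing more can be done
the job is handed in; nothing more can be done
```

The whole sequence is done and the job is handed in. The arm's clock read 26.65 s after the last move, well inside the 72 s limit, and no verdict was reported.

- **What I did:** I took the brush off its rest, stood it leaning in the white pot and let go. I then took it again by the handle end and held it upright. With it pressed on the streak side, I stroked from the floor up to about half the bristles out and back down, twice. Last, I lowered it into the teal jar, leaned it on the rim, let go and backed away.
- **Pressing force:** With the brush pressed at the floor after the last stroke, it read 1.5 N in x against 0.2 N off the wall, so about 1.4 N of contact. Single readings during the strokes ran from 0.8 to 2.1 N with roughly 0.5 N of noise. I did not measure the up positions against a free baseline.
- **Final check:** The last picture shows the brush standing in the jar with the gripper clear. A difference against the first picture shows only the brush, the robot and shadows changed, so the pot, jar and bystanders have not visibly moved.
- **Disagreement:** The three cameras put the pot's centre within about 4 mm of each other and the streak's direction between 174 and 182 degrees. I used about 178. At the radius where the tip worked, that spread is at most about 2 mm sideways, inside the 14 mm allowed. Pictures taken during the strokes suggested up to 4.5 mm, still inside it.

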